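# Unload the die and stack the collars on the stepped shaft

## Task

Slide the clear guard of the casting die fully open, lift every collar out of the die's pockets and thread them neck up down the stepped shaft, widest bore first, each fully home on its own step. When all the collars present are on the shaft, slide the guard fully shut again, and leave the oil bottle, dial gauge, socket and wrench standing or lying where they are.

Things in the scene. Friction and masses are not known exactly. Their poses are not given: they have to be found in the camera images.
- die: Fixed steel casting die: block 290 mm along x, 112 mm along y, 40 mm high; origin at the centre of its underside. Three round pockets 84 mm across, 9 mm deep, open upward at its own x = -92, 0 and +92 mm, y = 0. A collar lying in one has its flange 1 mm below the block's face and its neck 15 mm above the face.
- rails (a point): Middle of the guard's two rails, at bench height, fixed to the die, same axes. The rails are 18 mm wide, 73 mm high (85 mm at the outer lips), run 310 mm along the die's y, at x = -157 and +157 mm from this point, one beyond each end of the block, and carry the guard.
- guard (a joint): Sliding guard: clear panel 300 mm along the die's x, 125 mm along its y, 5 mm thick, level over the pockets on the rails, top 80 mm above the bench (84 mm at its edge strips). Value in m: 0 is shut (centred over the pockets), growing along the die's +y to 0.16, fully open, pockets clear from above. Stays where left; about 2 N of friction.
- guard_handle (a point): Middle of the guard's black grip bar: 100 mm long along the die's x, 12 mm thick along the die's y, 36 mm high, upright on the middle of the panel, its top 116 mm above the bench. Moves with the guard; its axes are the die's.
- shaft: Upright steel stepped shaft, free-standing, 1.3 kg; origin at the centre of the underside of its round foot, 110 mm across, 12 mm high; z up. Above the foot: a step 39 mm in diameter from 12 to 37 mm height, one 29 mm from 37 to 62 mm, one 19 mm from 62 to 82 mm (the top); edges chamfered.
- shaft_top (a point): Centre of the shaft's top, 82 mm above the bench. The wide collar goes home on the foot, the middle one on the shoulder at 37 mm, the narrow one on the shoulder at 62 mm height: collar centres 24, 49 and 74 mm above the bench. Each shoulder stands 1 mm above the collar below, so home heights are the same whichever collars are present.
- wide_collar (a point): Aluminium collar: round flange 80 mm across, 8 mm thick at the bottom, round neck above it, 24 mm high overall, bored right through, about 0.14 kg. At the start lies neck up in any one of the die pockets; may be absent. Point at its centre, on the axis, 12 mm above its underside; z points to the neck. Neck 60 mm across, bore 42 mm.
- middle_collar (a point): Aluminium collar: round flange 80 mm across, 8 mm thick at the bottom, round neck above it, 24 mm high overall, bored right through, about 0.14 kg. At the start lies neck up in any one of the die pockets; may be absent. Point at its centre, on the axis, 12 mm above its underside; z points to the neck. Neck 50 mm across, bore 32 mm.
- narrow_collar (a point): Aluminium collar: round flange 80 mm across, 8 mm thick at the bottom, round neck above it, 24 mm high overall, bored right through, about 0.14 kg. At the start lies neck up in any one of the die pockets; may be absent. Point at its centre, on the axis, 12 mm above its underside; z points to the neck. Neck 40 mm across, bore 22 mm.
- oil: Bystander: upright grey oil bottle, 60 mm across, 170 mm high, origin at the centre of its underside.
- gauge: Bystander: dial gauge on a magnet block 55 x 50 x 50 mm with a rod standing to 190 mm and an arm reaching 100 mm along its -x at 160 mm height; origin under the block.
- socket: Bystander: upright dark impact socket 48 mm across, 70 mm high, origin at the centre of its underside.
- wrench: Bystander: flat wrench 200 mm long lying on the bench, origin on its underside.
Things that resemble listed ones, but are neither listed nor needed, are in the scene too. Leave any brown or green look-alike of the shaft alone.

How it is judged (in metres and radians):
On the way, in this order (a step that is already met when the one before it is completed fails the run):
1. the guard is slid fully open (value of joint guard above 0.145 m), for 0.2 s.
2. the wide collar is fully home on the shaft (horizontal distance between wide_collar and shaft below 0.004 m and z of wide_collar in the frame of shaft below 0.027 m and angle between wide_collar's own z axis and vertical below 0.08 rad), for 0.2 s.
3. the middle collar is fully home on the shaft (horizontal distance between middle_collar and shaft below 0.004 m and z of middle_collar in the frame of shaft below 0.052 m and angle between middle_collar's own z axis and vertical below 0.08 rad), for 0.2 s.
4. the narrow collar is fully home on the shaft (horizontal distance between narrow_collar and shaft below 0.004 m and z of narrow_collar in the frame of shaft below 0.077 m and angle between narrow_collar's own z axis and vertical below 0.08 rad), for 0.2 s.
5. the guard is slid fully shut (value of joint guard below 0.008 m), for 0.2 s.
At the end, for the whole second after the job is handed in: Every collar present is on the shaft, neck up (within 5 degrees), its axis within 4 mm of the shaft's and no more than 3 mm above its home height; the guard is shut to within 8 mm and at rest (all of step 2 and all of step 3 and all of step 4 and value of joint guard below 0.008 m and velocity of joint guard below 0.01 m/s); the robot touches nothing.
It fails at once if a bystander (oil bottle, dial gauge, socket or wrench) is moved more than 30 mm or tipped over (distance of any of oil, gauge, socket, wrench from where it was at the start of the episode above 0.03 m or angle between any of oil, gauge, socket's own z axis and vertical above 0.5 rad).
Of wide, middle, narrow only 2 to 3 are there at a start; the rules pass over those that are not, and their reading is None.
At some moment in a run one of shaft may be knocked a few centimetres aside while the robot is not near it.
Once in a run the grip may slacken for a moment while it holds something.
It also fails if it takes over 210 s, if anything falls off the work surface, if the arm or the gripper's body presses on something with over 40 N, if the wrist force passes 120 N, or if a joint passes its speed limit or range.

## Robot

A 6-joint arm with a two-finger parallel gripper is mounted at the origin on the work surface. World frame = base frame: x ahead of the robot, y to its left, z up, the work surface at z = 0. Lengths are in m, angles in degrees, forces in N, time in s.
With the tool pointing down it reaches from about 0.325 to 0.925 m from the base axis. Payload 3.1 kg.
Tool frame: the origin (TCP) lies midway between the tips of the shut fingers; the grasp point (between the pads) lies 19 mm behind it; z points along the fingers, y is the line along which they close (so a half turn about z gives the same grasp; the last joint's range is limited). The gripper opens to 85 mm and grips with 20 to 120 N. Pads are 22 mm wide; open, the fingers measure 114 mm over their backs; the gripper's body (76 mm by 85 mm) begins 54 mm behind the grasp point. The pads swing forward as they close: fully open they stand 13 mm farther back than shut.
Start: joints at [63.415, 12.427, 92.441, -0, 75.132, -6.429], TCP at [0.215, 0.587, 0.231] pointing down, gripper open.
Joint ranges: [-157.48, 157.48], [-44.54, 120.13], [17.64, 146.25], [-64.5, 244.5], [7.68, 150.69], [-147.95, 147.95]. Speed limits (degrees/s): [159.86, 159.86, 180, 180, 180, 180].

## Interface

Orientations are given as a 3x3 rotation matrix whose columns are the frame's x, y, z axes.
In Python, from station import env gives the robot as it stands.
- The arm moves only by the tool servo_tool, never from a script. Its argument "plan" is a list of rows, each an object with "dp": the shift along the tool's x, y, z in cm, a list of three; "angular": the turn, a rotation vector about the tool's x, y, z in rad, a list of three; "hand": the gripper command: -1 is shut, 1 is fully open, values between are in proportion. In form: [{"dp": [x, y, z], "angular": [rx, ry, rz], "hand": hand}, ...]. A call has 1 to 20 rows; each row shifts and turns the commanded pose from where the row before left it, along the tool's axes as they then stand; what a row does not reach is not made up. A row lasts 1/12 s, in which the tool goes at most 41.7 mm and 7.16 degrees, less where a joint would pass 70% of its speed; a pose out of reach is approached as far as the arm can. A call is refused whole if a number of a shift passes 4.17 or a number of a turn 0.125, either way. A call with a gripper value outside its range is refused whole. The fingers move at their own pace and stop on an object; "squeeze" is the grip in N (left out, the last holds). Time passes only in rows, so rows that do not move let the fingers close. It gives the time, the measured TCP pose, the force, the opening and the grip force at its end, in the units of the state.
- env.get_obs(): the state, without advancing time (a new reading comes with each control period).
- env.grab_frame(name): name is "scene" or "top"; returns a dict with "pixels" (420x560x3 uint8, blue, green, red), "mtx" (3x3 intrinsics, pixels), "dist_coeffs" ([k1, k2, p1, p2, k3] as OpenCV has them; the pictures are not rectified), "R" (3x3) and "t" (3): a world point X has camera coordinates R X + t. Camera axes: x right, y down, z forward; pixel columns grow to the right and rows downward; lengths in m; the calibration is good to about 2 mm. A picture is of the moment at which its call begins. There is no depth.
- env.close_job(): hands the job in; it is judged then, once.
Trained networks look in a picture, given as the dict that the camera call returned (one of the last four; its "shot" number tells which), for a name from the list of things; names that differ only in an ending like _2 or _b are one class to them, and where a whole thing is asked for, a point or a joint stands for the part that bears it (a point fixed in the world has none). Each returns a list of dicts, best first, with "p" (0 to 1); they miss things now and then, are a little off and sometimes report something else, mostly with a low value. They report only what shows in the picture. A call takes as long as a camera call. They do not tell look-alikes from the thing itself.
- env.regions_of(picture, label): "mask" (420x560 bool, what is visible of it) and "box" ([centre column, centre row, width, height] in pixels, round what is visible of it).
The state is a dict: "t": time; "q": joint angles; "qd": joint speeds; "joint_efforts": joint torques, N m; "tcp_pos": TCP position; "tcp_rot": TCP orientation; "contact_force": force on the tool from outside, world axes, zero at the start; "torque": the same for the moment, N m; "gripper_width": opening from 0.0 (shut) to 1.0 (fully open); "finger_force": force on a finger pad.
Only numpy, scipy, OpenCV 4.12 (cv2) and the standard library are available. Lean on these libraries where they do the work, as an engineer would, in place of code of your own. Each camera call takes 0.05 s, during which the arm holds its last target. There are 200 camera calls.

## Working session

There is one attempt and no reset: what is moved stays moved. The work goes in short steps, Python scripts to look and compute and a tool call to move; the robot and the scene stay as the last step left them, time stands still between calls to the robot, and variables do not carry over. Pictures are saved under pics/ and viewed, at most 14 in all, crops included, and the job is handed in when it is done.

Besides the shell and the picture viewer there is one more tool, called by a JSON object that holds its "api" and its "payload". servo_tool: Moves the arm, as the interface text tells. Its arguments: {"type":"object","properties":{"plan":{"type":"array","items":{"type":"object","properties":{"dp":{"type":"array","items":{"type":"number"}},"angular":{"type":"array","items":{"type":"number"}},"hand":{"type":"number"}}}},"squeeze":{"type":"number"}},"required":["plan"]}

```bash
mkdir -p pics; ls; cat > h.py <<'E'
import numpy as np, cv2
from station import env
def px2w(f,uv,z):
    uv=np.asarray(uv,float).reshape(-1,1,2)
    n=cv2.undistortPoints(uv,np.array(f["mtx"]),np.array(f["dist_coeffs"])).reshape(-1,2)
    R=np.array(f["R"]);t=np.array(f["t"]).ravel()
    c=-R.T@t; d=np.c_[n,np.ones(len(n))]@R
    return c+d*((z-c[2])/d[:,2])[:,None]
def w2px(f,X):
    R=np.array(f["R"]);t=np.array(f["t"],float).ravel()
    return cv2.projectPoints(np.asarray(X,float).reshape(-1,1,3),cv2.Rodrigues(R)[0],t,np.array(f["mtx"]),np.array(f["dist_coeffs"]))[0].reshape(-1,2)
E
python3 - <<'E'
from h import *
np.set_printoptions(precision=3,suppress=True)
for n in("top","scene"):
    f=env.grab_frame(n); cv2.imwrite(f"pics/{n}0.png",f["pixels"])
    print(n,"cam",-np.array(f["R"]).T@np.array(f["t"]).ravel())
    for l in("die","guard","guard_handle","shaft","wide_collar","middle_collar","narrow_collar","oil","gauge","socket","wrench"):
        for r in env.regions_of(f,l): 
            print(l,round(r["p"],2),np.round(r["box"],1),px2w(f,[r["box"][:2]],0.0)[0])
print(env.get_obs())
E
```

```text
pics
top cam [ 0.486 -0.119  1.04 ]
die 0.86 [141.3 197.7 139.1 142.8] [0.561 0.233 0.   ]
guard 0.95 [170.2 196.9  65.7 123.5] [0.561 0.156 0.   ]
guard_handle 0.69 [169.1 198.   65.6 127.4] [0.558 0.159 0.   ]
shaft 0.94 [267.5 245.2  43.8  40.9] [ 0.429 -0.098  0.   ]
shaft 0.79 [313.8 196.8  41.3  42.5] [ 0.553 -0.222  0.   ]
shaft 0.63 [408.5 171.9  39.6  43. ] [ 0.615 -0.478  0.   ]
shaft 0.56 [252.2 190.3  42.7  41.6] [ 0.574 -0.061  0.   ]
oil 0.8 [355.4 133.6  31.4  31.9] [ 0.72  -0.338  0.   ]
gauge 0.87 [288.9 100.1  31.7  71.1] [ 0.814 -0.163  0.   ]
socket 0.73 [397.9 225.   22.8  14.6] [ 0.474 -0.444  0.   ]
scene cam [ 1.096 -0.553  0.956]
die 0.89 [402.3 173.5 164.4 132.4] [0.561 0.249 0.   ]
guard 0.83 [380.  175.8 109.   91.3] [0.53  0.189 0.   ]
guard 0.75 [268.1 247.8  41.2  41.5] [ 0.55 -0.22 -0.  ]
guard_handle 0.63 [379.9 173.8 109.   88. ] [0.524 0.194 0.   ]
shaft 0.81 [271.  248.8  47.2  33.1] [ 0.557 -0.215  0.   ]
shaft 0.81 [189.4 321.5  52.7  47.8] [ 0.614 -0.479  0.   ]
shaft 0.79 [279.8 196.7  39.6  37.3] [ 0.426 -0.097  0.   ]
shaft 0.77 [322.1 223.6  41.8  36.2] [ 0.569 -0.058 -0.   ]
oil 0.71 [264.7 300.6  32.2  53.3] [ 0.669 -0.309  0.   ]
gauge 0.65 [344.6 271.   39.9  58.2] [ 0.717 -0.103  0.   ]
socket 0.86 [176.6 264.6  20.8  33. ] [ 0.46  -0.434  0.   ]
wrench 0.59 [206.9 204.8  65.4  42.4] [ 0.334 -0.278  0.   ]
{'t': 1.2, 'q': array([63.415, 12.428, 92.442,  0.002, 75.132, -6.427]), 'qd': array([-0.071, -0.037,  0.013,  0.039,  0.015, -0.048]), 'joint_efforts': array([ -0.001, -39.691, -30.425,  -0.   ,   0.001,  -0.   ]), 'tcp_pos': array([0.215, 0.587, 0.231]), 'tcp_rot': array([[-0.939,  0.345, -0.   ],
       [ 0.345,  0.939, -0.   ],
       [ 0.   , -0.   , -1.   ]]), 'contact_force': array([ 0.803, -1.178, -0.451]), 'torque': array([ 0.008, -0.015, -0.028]), 'finger_force': 0.0, 'gripper_width': 0.9973059731892577}
```

View pics/top0.png

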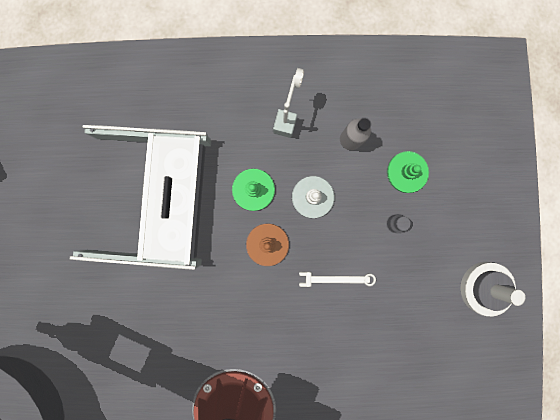

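View pics/scene0.png

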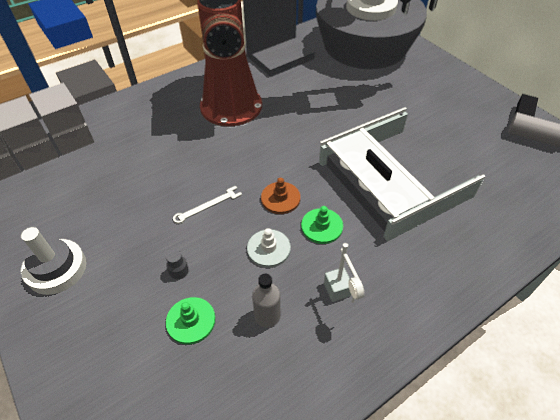

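```bash
cat >> h.py <<'E'
def blobs(m,amin=20):
    n,l,s,c=cv2.connectedComponentsWithStats(m.astype(np.uint8)); 
    return [(l==i,s[i,4],c[i]) for i in range(1,n) if s[i,4]>=amin]
def circ(pts):
    A=np.c_[2*pts[:,:2],np.ones(len(pts))]; s=np.linalg.lstsq(A,(pts[:,:2]**2).sum(1),rcond=None)[0]
    return s[:2],np.sqrt(s[2]+s[:2]@s[:2])
def shaft_foot(f,guess):
    # grey foot disc: bright low-saturation pixels near guess; radius fit on the hull at z=12 mm
    uv=w2px(f,[[*guess,0.012]])[0]
    best=None
    rs=[r for r in env.regions_of(f,"shaft")]
    r=min(rs,key=lambda r:np.hypot(*(np.array(r["box"][:2])-uv)))
    c=max(cv2.findContours(r["mask"].astype(np.uint8),cv2.RETR_EXTERNAL,cv2.CHAIN_APPROX_NONE)[0],key=len).reshape(-1,2)
    P=px2w(f,c,0.012)
    for _ in range(5):
        cc,rr=circ(P); e=abs(np.hypot(*(P[:,:2]-cc).T)-rr); P=P[e<=max(0.003,np.median(e)*2)]
    return r["p"],cc,rr,len(P)
E
python3 - <<'E'
from h import *
np.set_printoptions(precision=4,suppress=True)
ims=[]
for n in("top","scene"):
    f=env.grab_frame(n)
    print(n,"shaft",shaft_foot(f,(0.553,-0.217)))
    r=[r for r in env.regions_of(f,"guard_handle")][0]
    g=f["pixels"].max(2)
    m=(g<60)&r["mask"]; x,y,w,h=np.r_[np.array(r["box"][:2])-np.array(r["box"][2:])/2,r["box"][2:]].astype(int)
    m=np.zeros_like(m); m[y:y+h,x:x+w]=g[y:y+h,x:x+w]<45
    b=max(blobs(m),key=lambda b:b[1]); print("handle px",b[1],b[2],cv2.minAreaRect(np.argwhere(b[0])[:,::-1].astype(np.float32)))
    if n=="top":
        (a,s,ang)=cv2.minAreaRect(np.argwhere(b[0])[:,::-1].astype(np.float32)); q=cv2.boxPoints((a,s,ang)); print(px2w(f,q,0.116)); 
        ims.append(cv2.resize(f["pixels"][110:280,60:230],(560,560),interpolation=3))
        P=px2w(f,[(84,128),(206,134),(72,257),(195,266)],0.085);print(P)
    else: ims.append(cv2.resize(f["pixels"][90:260,310:500],None,fx=3,fy=3))
cv2.imwrite("pics/c1.png",ims[0]); cv2.imwrite("pics/c2.png",ims[1])
E
```

```text
top shaft (0.85, array([ 0.5526, -0.2172]), np.float64(0.05385973459866921), 118)
handle px 142 [168.1197 197.2324] ((168.1513214111328, 197.13388061523438), (3.5558981895446777, 40.11160659790039), 4.635463714599609)
[[0.5062 0.1386 0.116 ]
 [0.5999 0.1302 0.116 ]
 [0.599  0.1218 0.116 ]
 [0.5053 0.1302 0.116 ]]
[[0.7318 0.3507 0.085 ]
 [0.707  0.0447 0.085 ]
 [0.4134 0.38   0.085 ]
 [0.3876 0.0755 0.085 ]]
scene shaft (0.9, array([ 0.5562, -0.2243]), np.float64(0.05645187852719605), 114)
handle px 306 [378.451  164.6046] ((378.2500305175781, 164.75001525878906), (35.35533905029297, 9.192388534545898), 45.0)
```

View pics/c1.png

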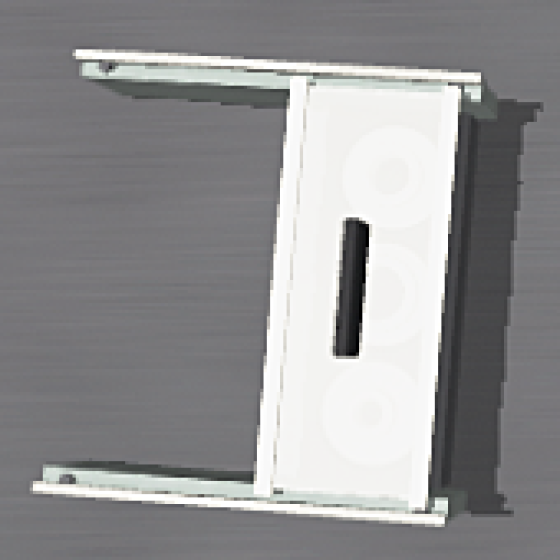

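```bash
cat >> h.py <<'E'
def go(p,yaw_y=None):
    """print tool-frame cm shift to world p, and tool z turn (rad) so tool y is at yaw_y deg (mod 180)"""
    o=env.get_obs(); R=o["tcp_rot"]; d=R.T@(np.array(p)-o["tcp_pos"])*100
    s=f"t {o['t']:.1f} tcp {np.round(o['tcp_pos'],4)} yawy {np.degrees(np.arctan2(R[1,1],R[0,1])):.2f} tilt {np.round(R[:2,2],4)} q {np.round(o['q'],0)} w {o['gripper_width']:.3f} f {o['finger_force']:.1f} F {np.round(o['contact_force'],1)} | dp(old axes) {np.round(d,2)} world cm {np.round((np.array(p)-o['tcp_pos'])*100,2)}"
    if yaw_y is not None:
        a=(yaw_y-np.degrees(np.arctan2(R[1,1],R[0,1]))+90)%180-90
        c,sn=np.cos(np.radians(a)),np.sin(np.radians(a)); A=np.array([[c,-sn,0],[sn,c,0],[0,0,1]])@R
        s+=f" | turn tz {-np.radians(a):.4f}; dp if turned first {np.round(A.T@(np.array(p)-o['tcp_pos'])*100,2)}"
    print(s)
E
python3 - <<'E'
from h import *
np.set_printoptions(precision=4,suppress=True)
f=env.grab_frame("top"); g=f["pixels"].max(2)
m=np.zeros(g.shape,bool); m[165:230,152:182]=g[165:230,152:182]<120
b=max(blobs(m),key=lambda b:b[1]); q=cv2.boxPoints(cv2.minAreaRect(np.argwhere(b[0])[:,::-1].astype(np.float32)))
print(b[1],q); print(px2w(f,q,.116)); print(px2w(f,[b[2]],.098))
P=px2w(f,np.array([[75,50],[480,73],[32,482],[446,525]])/560*170+[60,110],.085); print(P,P.mean(0))
go([.559,.143,.17],85.3)
E
```

```text
313 [[160.8349 216.8987]
 [164.4184 175.6886]
 [171.97   176.3452]
 [168.3865 217.5553]]
[[0.5065 0.1479 0.116 ]
 [0.6032 0.1387 0.116 ]
 [0.6012 0.1207 0.116 ]
 [0.5046 0.13   0.116 ]]
[[0.5545 0.1393 0.098 ]]
[[0.739  0.3541 0.085 ]
 [0.7115 0.0454 0.085 ]
 [0.4151 0.3859 0.085 ]
 [0.3795 0.0747 0.085 ]] [0.5613 0.215  0.085 ]
t 1.6 tcp [0.2154 0.5867 0.2313] yawy 69.84 tilt [-0. -0.] q [63. 12. 92.  0. 75. -6.] w 0.999 f 0.0 F [ 0.5 -0.2 -0.1] | dp(old axes) [-47.55 -29.81   6.13] world cm [ 34.36 -44.37  -6.13] | turn tz -0.2698; dp if turned first [-37.88 -41.41   6.13]
```

{"api": "servo_tool", "payload": {"plan": [{"dp": [0,0,0],"angular": [0,0,-0.087],"hand": 1},{"dp": [0,0,0],"angular": [0,0,-0.087],"hand": 1},{"dp": [0,0,0],"angular": [0,0,-0.087],"hand": 0.2},{"dp": [-2.36,-2.6,0.5],"angular": [0,0,0],"hand": 0.2},{"dp": [-2.36,-2.6,0.5],"angular": [0,0,0],"hand": 0.2},{"dp": [-2.36,-2.6,0.5],"angular": [0,0,0],"hand": 0.2},{"dp": [-2.36,-2.6,0.5],"angular": [0,0,0],"hand": 0.2},{"dp": [-2.36,-2.6,0.5],"angular": [0,0,0],"hand": 0.2},{"dp": [-2.36,-2.6,0.5],"angular": [0,0,0],"hand": 0.2},{"dp": [-2.36,-2.6,0.5],"angular": [0,0,0],"hand": 0.2},{"dp": [-2.36,-2.6,0.5],"angular": [0,0,0],"hand": 0.2},{"dp": [-2.36,-2.6,0.5],"angular": [0,0,0],"hand": 0.2},{"dp": [-2.36,-2.6,0.5],"angular": [0,0,0],"hand": 0.2},{"dp": [-2.36,-2.6,0.5],"angular": [0,0,0],"hand": 0.2},{"dp": [-2.36,-2.6,0.5],"angular": [0,0,0],"hand": 0.2},{"dp": [-2.36,-2.6,0.5],"angular": [0,0,0],"hand": 0.2},{"dp": [-2.36,-2.6,0.5],"angular": [0,0,0],"hand": 0.2},{"dp": [-2.36,-2.6,0.5],"angular": [0,0,0],"hand": 0.2},{"dp": [-2.36,-2.6,0.5],"angular": [0,0,0],"hand": 0.2}], "squeeze": 30}}

```text
t: 3.13
tcp_pos: [0.5546, 0.1367, 0.1513]
tcp_rot: [[-0.996, 0.091, 0.001], [0.091, 0.996, 0.0], [-0.001, 0.0, -1.0]]
contact_force: [0.8, -0.3, -0.0]
gripper_width: 0.597
finger_force: 0.0
```

```bash
python3 - <<'E'
from h import *
go([.5545,.138,.09],84.8)
E
```

```text
t 3.1 tcp [0.5546 0.1367 0.1513] yawy 84.79 tilt [0.0006 0.0002] q [  7.  11. 104.   0.  66. -78.] w 0.597 f 0.0 F [ 0.8 -0.3 -0. ] | dp(old axes) [0.03 0.13 6.13] world cm [-0.01  0.13 -6.13] | turn tz -0.0002; dp if turned first [0.03 0.13 6.13]
```

{"api": "servo_tool", "payload": {"plan": [{"dp": [0,0.1,2.0],"angular": [0,0,0],"hand": 0.2},{"dp": [0,0,2.0],"angular": [0,0,0],"hand": 0.2},{"dp": [0,0,2.0],"angular": [0,0,0],"hand": 0.2},{"dp": [0,0,0],"angular": [0,0,0],"hand": -1},{"dp": [0,0,0],"angular": [0,0,0],"hand": -1},{"dp": [0,0,0],"angular": [0,0,0],"hand": -1},{"dp": [0,0,0],"angular": [0,0,0],"hand": -1},{"dp": [0,0,0],"angular": [0,0,0],"hand": -1},{"dp": [0,0,0],"angular": [0,0,0],"hand": -1},{"dp": [0,0,0],"angular": [0,0,0],"hand": -1}], "squeeze": 30}}

```text
t: 3.97
tcp_pos: [0.5546, 0.1394, 0.0927]
tcp_rot: [[-0.996, 0.091, 0.002], [0.091, 0.996, 0.0], [-0.002, 0.0, -1.0]]
contact_force: [-0.8, -0.0, 2.3]
gripper_width: 0.131
finger_force: 34.5
```

{"api": "servo_tool", "payload": {"plan": [{"dp": [0,0.8,0],"angular": [0,0,0],"hand": -1},{"dp": [0,1.5,0],"angular": [0,0,0],"hand": -1},{"dp": [0,1.5,0],"angular": [0,0,0],"hand": -1},{"dp": [0,1.5,0],"angular": [0,0,0],"hand": -1},{"dp": [0,1.5,0],"angular": [0,0,0],"hand": -1},{"dp": [0,1.5,0],"angular": [0,0,0],"hand": -1},{"dp": [0,1.5,0],"angular": [0,0,0],"hand": -1},{"dp": [0,1.5,0],"angular": [0,0,0],"hand": -1},{"dp": [0,1.5,0],"angular": [0,0,0],"hand": -1},{"dp": [0,1.5,0],"angular": [0,0,0],"hand": -1},{"dp": [0,1.0,0],"angular": [0,0,0],"hand": -1},{"dp": [0,0.5,0],"angular": [0,0,0],"hand": -1},{"dp": [0,0,0],"angular": [0,0,0],"hand": -1},{"dp": [0,0,0],"angular": [0,0,0],"hand": -1},{"dp": [0,0,0],"angular": [0,0,0],"hand": -1}]}}

```text
t: 5.22
tcp_pos: [0.5687, 0.2894, 0.0926]
tcp_rot: [[-0.996, 0.089, -0.002], [0.089, 0.996, -0.015], [0.001, -0.015, -1.0]]
contact_force: [-2.2, -22.9, 13.3]
gripper_width: 0.128
finger_force: 38.0
```

{"api": "servo_tool", "payload": {"plan": [{"dp": [0,-0.3,0],"angular": [0,0,0],"hand": -1},{"dp": [0,-0.3,0],"angular": [0,0,0],"hand": -1},{"dp": [0,0,0],"angular": [0,0,0],"hand": 0.2},{"dp": [0,0,0],"angular": [0,0,0],"hand": 0.2},{"dp": [0,0,0],"angular": [0,0,0],"hand": 0.2},{"dp": [0,0,0],"angular": [0,0,0],"hand": 0.2},{"dp": [0,0,-2],"angular": [0,0,0],"hand": 0.2},{"dp": [0,0,-3],"angular": [0,0,0],"hand": 0.2},{"dp": [0,0,-3],"angular": [0,0,0],"hand": 1},{"dp": [0,0,-3],"angular": [0,0,0],"hand": 1},{"dp": [0,0,0],"angular": [0,0,0],"hand": 1}]}}

```text
t: 6.13
tcp_pos: [0.5716, 0.2931, 0.2094]
tcp_rot: [[-0.996, 0.09, 0.012], [0.09, 0.996, 0.005], [-0.012, 0.006, -1.0]]
contact_force: [0.6, 1.1, 3.0]
gripper_width: 0.989
finger_force: 0.0
```

```bash
python3 - <<'E'
from h import *
np.set_printoptions(precision=4,suppress=True)
f=env.grab_frame("top"); im=f["pixels"].copy()
for l in("wide_collar","middle_collar","narrow_collar"):
    for r in env.regions_of(f,l):
        print(l,round(r["p"],2),r["box"],px2w(f,[r["box"][:2]],.04)[0])
cv2.imwrite("pics/c3.png",cv2.resize(im[100:290,60:260],(780,590)[::1],interpolation=3))
print(shaft_foot(f,(0.5535,-.218)))
go([.555,.13,.2],84.8)
E
```

```text
wide_collar 0.74 [177.6, 201.7, 34.5, 28.4] [0.5458 0.1265 0.04  ]
middle_collar 0.85 [180.4, 164.8, 31.5, 30.5] [0.6397 0.1186 0.04  ]
narrow_collar 0.57 [173.6, 235.9, 30.1, 29.5] [0.4596 0.1378 0.04  ]
narrow_collar 0.5 [399.1, 226.5, 23.2, 18.4] [ 0.4704 -0.4342  0.04  ]
(0.69, array([ 0.553 , -0.2168]), np.float64(0.05314254974298355), 116)
t 6.4 tcp [0.5661 0.2904 0.1989] yawy 84.82 tilt [-0.0038 -0.0013] q [ 21.  15.  92.   0.  72. -64.] w 1.001 f 0.0 F [ 0.2 -0.3 -0.5] | dp(old axes) [ -0.34 -16.08  -0.08] world cm [ -1.11 -16.04   0.11] | turn tz 0.0004; dp if turned first [ -0.35 -16.07  -0.08]
```

View pics/c3.png

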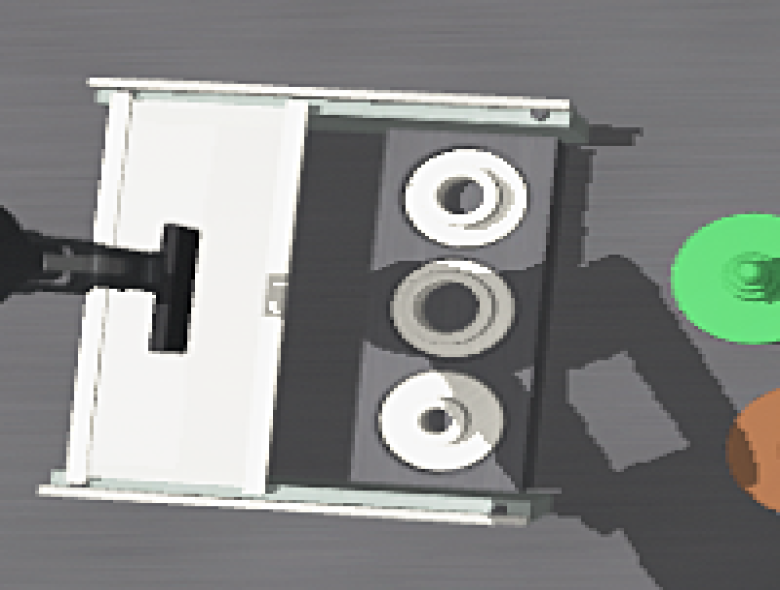

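```bash
cat >> h.py <<'E'
def ring(f,label,z,rad,guess=None):
    """centre of the circle radius rad at height z that best fits the mask's outline (robust)"""
    from scipy.optimize import least_squares
    out=[]
    for r in env.regions_of(f,label):
        c=max(cv2.findContours(r["mask"].astype(np.uint8),cv2.RETR_EXTERNAL,cv2.CHAIN_APPROX_NONE)[0],key=len).reshape(-1,2)
        P=px2w(f,c,z)[:,:2]; m=P.mean(0)
        s=least_squares(lambda v:np.hypot(*(P-v[:2]).T)-v[2],[*m,rad],loss="soft_l1",f_scale=.0015)
        out.append((round(r["p"],2),np.round(s.x,4)))
    if guess is not None and out: return min(out,key=lambda o:np.hypot(*(o[1][:2]-guess)))
    return out
E
python3 - <<'E'
from h import *
np.set_printoptions(precision=4,suppress=True)
for n in("top","scene"):
    f=env.grab_frame(n)
    if n=="top": print(px2w(f,[(179.5,163.6),(176,199.2),(173.1,235.7)],.039))
    for l in("wide_collar","middle_collar","narrow_collar"): print(n,l,ring(f,l,.039,.04))
    print("shaft",ring(f,"shaft",.012,.055,np.array([.555,-.219])))
    cv2.imwrite(f"pics/z{n}.png",f["pixels"])
f=cv2.imread("pics/zscene.png"); cv2.imwrite("pics/c4.png",cv2.resize(f[120:270,220:420],(800,600),interpolation=3))
E
```

```text
[[0.643  0.1212 0.039 ]
 [0.5523 0.1308 0.039 ]
 [0.4601 0.1393 0.039 ]]
top wide_collar [(0.96, array([0.5529, 0.1316, 0.0385]))]
top middle_collar [(0.87, array([0.6435, 0.1214, 0.037 ]))]
top narrow_collar [(0.7, array([0.4611, 0.1397, 0.0395]))]
shaft (0.62, array([ 0.5529, -0.2172,  0.0541]))
scene wide_collar [(0.67, array([ 0.4847, -0.4397,  0.0341])), (0.61, array([0.5544, 0.1268, 0.0395])), (0.28, array([0.5512, 0.2216, 0.2083]))]
scene middle_collar [(0.92, array([0.6445, 0.1172, 0.0383]))]
scene narrow_collar [(0.87, array([0.4646, 0.1357, 0.0374])), (0.47, array([ 0.5723, -0.2321,  0.0549]))]
shaft (0.83, array([ 0.5561, -0.2232,  0.0542]))
```

View pics/c4.png

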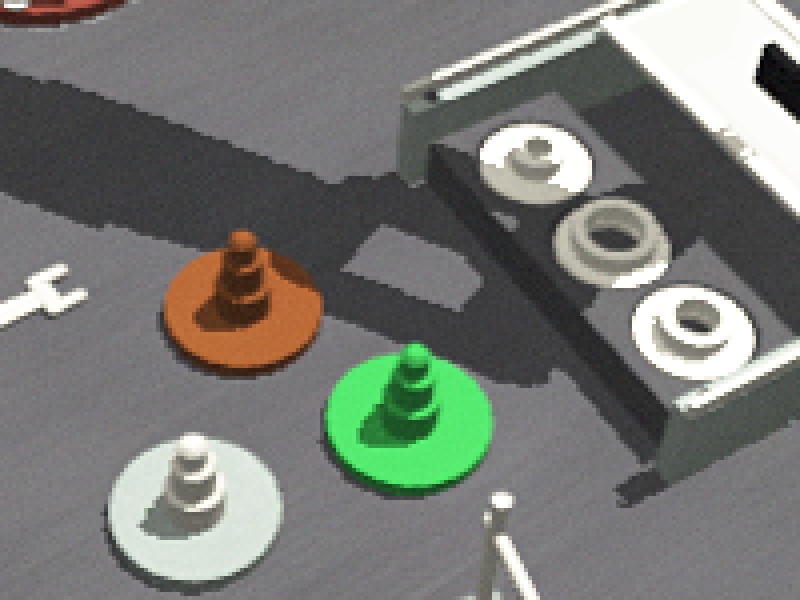

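{"api": "servo_tool", "payload": {"plan": [{"dp": [0,-3.2,0],"angular": [0,0,0],"hand": 1},{"dp": [-0.2,-3.2,0],"angular": [0,0,0],"hand": 1},{"dp": [0,-3.2,0],"angular": [0,0,0],"hand": 1},{"dp": [0,-3.2,0],"angular": [0,0,0],"hand": 1},{"dp": [0,-3.2,0],"angular": [0,0,0],"hand": 1},{"dp": [0,-0.1,2],"angular": [0,0,0],"hand": 1},{"dp": [0,0,3],"angular": [0,0,0],"hand": 1},{"dp": [0,0,3],"angular": [0,0,0],"hand": 1},{"dp": [0,0,2],"angular": [0,0,0],"hand": 1},{"dp": [0,0,0],"angular": [0,0,0],"hand": 1},{"dp": [0,0,0],"angular": [0,0,0],"hand": 1}], "squeeze": 50}}

```text
t: 7.8
tcp_pos: [0.5538, 0.1299, 0.1002]
tcp_rot: [[-0.996, 0.091, -0.003], [0.091, 0.996, -0.0], [0.003, -0.001, -1.0]]
contact_force: [0.6, -0.1, 0.3]
gripper_width: 1.0
finger_force: 0.0
```

```bash
python3 - <<'E'
from h import *
go([.5533,.130,.039],84.8)
E
```

```text
t 7.8 tcp [0.5538 0.1299 0.1002] yawy 84.79 tilt [-0.0031 -0.0004] q [  6.  14. 106.  -0.  60. -79.] w 1.000 f 0.0 F [ 0.6 -0.1  0.3] | dp(old axes) [0.03 0.01 6.12] world cm [-0.05  0.01 -6.12] | turn tz -0.0001; dp if turned first [0.03 0.01 6.12]
```

{"api": "servo_tool", "payload": {"plan": [{"dp": [0,0,2],"angular": [0,0,0],"hand": 1},{"dp": [0,0,2],"angular": [0,0,0],"hand": 1},{"dp": [0,0,1.5],"angular": [0,0,0],"hand": 1},{"dp": [0,0,0.6],"angular": [0,0,0],"hand": 1},{"dp": [0,0,0],"angular": [0,0,0],"hand": 1},{"dp": [0,0,0],"angular": [0,0,0],"hand": -1},{"dp": [0,0,0],"angular": [0,0,0],"hand": -1},{"dp": [0,0,0],"angular": [0,0,0],"hand": -1},{"dp": [0,0,0],"angular": [0,0,0],"hand": -1},{"dp": [0,0,0],"angular": [0,0,0],"hand": -1},{"dp": [0,0,0],"angular": [0,0,0],"hand": -1},{"dp": [0,0,0],"angular": [0,0,0],"hand": -1}]}}

```text
t: 8.8
tcp_pos: [0.557, 0.1305, 0.0433]
tcp_rot: [[-0.996, 0.09, 0.004], [0.09, 0.996, 0.001], [-0.004, 0.001, -1.0]]
contact_force: [-1.3, -0.2, 5.9]
gripper_width: 0.669
finger_force: 51.9
```

{"api": "servo_tool", "payload": {"plan": [{"dp": [0,0,0],"angular": [0,0,0],"hand": -1},{"dp": [0,0,0],"angular": [0,0,0],"hand": -1},{"dp": [0,0,0],"angular": [0,0,0],"hand": -1},{"dp": [0,0,0],"angular": [0,0,0],"hand": -1}]}}

```text
t: 9.13
tcp_pos: [0.557, 0.1305, 0.0433]
tcp_rot: [[-0.996, 0.09, 0.004], [0.09, 0.996, 0.001], [-0.004, 0.001, -1.0]]
contact_force: [-1.6, -0.0, 5.7]
gripper_width: 0.673
finger_force: 51.9
```

{"api": "servo_tool", "payload": {"plan": [{"dp": [0,0,-1],"angular": [0,0,0],"hand": -1},{"dp": [0,0,-2],"angular": [0,0,0],"hand": -1},{"dp": [0,0,-3],"angular": [0,0,0],"hand": -1},{"dp": [0,0,-3],"angular": [0,0,0],"hand": -1},{"dp": [0,0,-2],"angular": [0,0,0],"hand": -1},{"dp": [0,0,0],"angular": [0,0,0],"hand": -1},{"dp": [0,0,0],"angular": [0,0,0],"hand": -1},{"dp": [0,0,0],"angular": [0,0,0],"hand": -1}]}}

```text
t: 9.8
tcp_pos: [0.5539, 0.1299, 0.1494]
tcp_rot: [[-0.996, 0.091, -0.002], [0.091, 0.996, -0.0], [0.002, -0.0, -1.0]]
contact_force: [-0.4, -0.2, -2.4]
gripper_width: 0.673
finger_force: 53.9
```

```bash
python3 - <<'E'
from h import *
np.set_printoptions(precision=4,suppress=True)
o=env.get_obs();go([.5535,-.2185,.15],84.8)
f=env.grab_frame("top"); zf=o["tcp_pos"][2]-.0043
cv2.imwrite("pics/c5.png",cv2.resize(f["pixels"][110:290,100:300],(800,600)))
print(ring(f,"wide_collar",zf,.04), ring(f,"shaft",.012,.055,[.5535,-.218]))
f=env.grab_frame("scene"); print(ring(f,"wide_collar",zf,.04), ring(f,"shaft",.012,.055,[.5535,-.218]))
E
```

```text
t 9.8 tcp [0.5539 0.1299 0.1494] yawy 84.80 tilt [-0.0018 -0.0002] q [  6.  11. 104.  -0.  66. -79.] w 0.673 f 53.9 F [-0.4 -0.2 -2.4] | dp(old axes) [ -3.12 -34.7   -0.05] world cm [ -0.04 -34.84   0.06] | turn tz -0.0001; dp if turned first [ -3.12 -34.7   -0.05]
[(0.52, array([0.5278, 0.1248, 0.02  ]))] (0.55, array([ 0.5527, -0.217 ,  0.0533]))
[(0.95, array([0.5582, 0.1212, 0.0368]))] (0.64, array([ 0.5568, -0.2235,  0.0561]))
```

{"api": "servo_tool", "payload": {"plan": [{"dp": [-0.1,-1.3,0],"angular": [0,0,0],"hand": -1},{"dp": [-0.26,-2.9,0],"angular": [0,0,0],"hand": -1},{"dp": [-0.26,-2.9,0],"angular": [0,0,0],"hand": -1},{"dp": [-0.26,-2.9,0],"angular": [0,0,0],"hand": -1},{"dp": [-0.26,-2.9,0],"angular": [0,0,0],"hand": -1},{"dp": [-0.26,-2.9,0],"angular": [0,0,0],"hand": -1},{"dp": [-0.26,-2.9,0],"angular": [0,0,0],"hand": -1},{"dp": [-0.26,-2.9,0],"angular": [0,0,0],"hand": -1},{"dp": [-0.26,-2.9,0],"angular": [0,0,0],"hand": -1},{"dp": [-0.26,-2.9,0],"angular": [0,0,0],"hand": -1},{"dp": [-0.26,-2.9,0],"angular": [0,0,0],"hand": -1},{"dp": [-0.26,-2.9,0],"angular": [0,0,0],"hand": -1},{"dp": [-0.26,-2.9,0],"angular": [0,0,0],"hand": -1},{"dp": [0,1.4,0],"angular": [0,0,0],"hand": -1},{"dp": [0,0,0],"angular": [0,0,0],"hand": -1},{"dp": [0,0,0],"angular": [0,0,0],"hand": -1}]}}

```text
t: 11.43
tcp_pos: [0.5548, -0.2186, 0.1498]
tcp_rot: [[-0.996, 0.091, -0.001], [0.091, 0.996, 0.001], [0.001, 0.0, -1.0]]
contact_force: [-1.2, -0.6, -1.3]
gripper_width: 0.67
finger_force: 54.1
```

```bash
cat > look.py <<'E'
import sys
from h import *
np.set_printoptions(precision=4,suppress=True)
name,dz,out=sys.argv[1],float(sys.argv[2]),sys.argv[3]
o=env.get_obs(); go([.5535,-.2185,.15],84.8); T=[]
zf=o["tcp_pos"][2]-dz
for n in("top","scene"):
    f=env.grab_frame(n); print(n,ring(f,name,zf,.04,o["tcp_pos"][:2]),ring(f,"shaft",.012,.055,[.555,-.22]),"tcp px",w2px(f,[o["tcp_pos"]])[0])
    u=w2px(f,[[.5535,-.2185,.08]])[0].astype(int); x=max(u[0]-60,0);y=max(u[1]-60,0)
    T.append(cv2.resize(f["pixels"][y:y+120,x:x+120],(400,400),interpolation=3)); print("crop org",x,y,"scale",400/120)
    cv2.imwrite(f"pics/full_{n}.png",f["pixels"])
cv2.imwrite(out,np.hstack(T))
E
python3 look.py wide_collar .0043 pics/c6.png
```

```text
t 11.4 tcp [ 0.5548 -0.2186  0.1498] yawy 84.79 tilt [-0.0012  0.0005] q [ -28.   14.  100.   -0.   66. -113.] w 0.670 f 54.1 F [-1.2 -0.6 -1.3] | dp(old axes) [ 0.13 -0.01 -0.02] world cm [-0.13  0.01  0.02] | turn tz -0.0001; dp if turned first [ 0.13 -0.01 -0.02]
top (0.66, array([ 0.5461, -0.2134,  0.0317])) (0.82, array([ 0.5402, -0.2199,  0.0406])) tcp px [318.5944 191.7316]
crop org 255 134 scale 3.3333333333333335
scene (0.73, array([ 0.5617, -0.2209,  0.034 ])) (0.84, array([ 0.5564, -0.2238,  0.055 ])) tcp px [267.6851 212.6853]
crop org 208 170 scale 3.3333333333333335
```

View pics/c6.png

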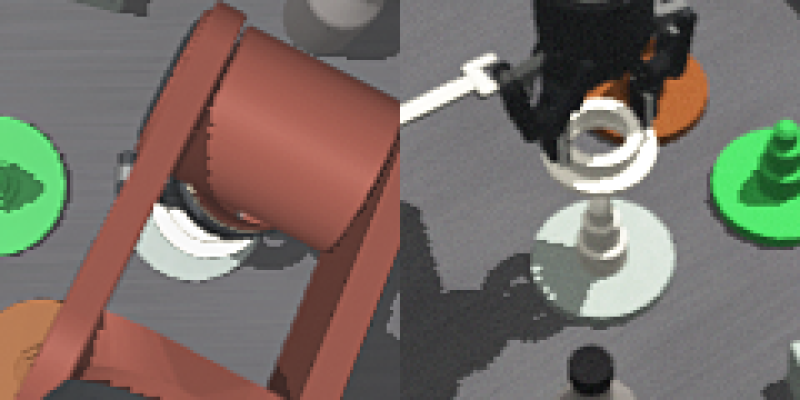

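```bash
cat > ov.py <<'E'
import sys
from h import *
# overlay model: collar (centre cx,cy, underside z, neck radius) and shaft (sx,sy) on scene crop
cx,cy,zu,rn,rb,sx,sy=map(float,sys.argv[1:8]); n=sys.argv[9] if len(sys.argv)>9 else "scene"
f=env.grab_frame(n); S=8; u=w2px(f,[[(cx+sx)/2,(cy+sy)/2,(zu+.04)/2+.01]])[0].astype(int); x,y=u[0]-48,u[1]-36
im=cv2.resize(f["pixels"][y:y+72,x:x+96],None,fx=S,fy=S,interpolation=cv2.INTER_NEAREST)
th=np.linspace(0,2*np.pi,90)
def c(X,Y,z,r,col):
    p=(w2px(f,np.c_[X+r*np.cos(th),Y+r*np.sin(th),0*th+z])-[x,y]+.5)*S
    cv2.polylines(im,[p.astype(np.int32)],True,col,1)
c(cx,cy,zu,.04,(0,0,255));c(cx,cy,zu+.008,.04,(0,0,255));c(cx,cy,zu+.024,rn,(255,0,255));c(cx,cy,zu+.024,rb,(255,0,255))
for z,r in((.012,.055),(.037,.0195),(.062,.0145),(.082,.0095)): c(sx,sy,z,r,(255,0,0))
cv2.imwrite(sys.argv[8],im)
E
python3 ov.py .5548 -.2186 .1375 .03 .021 .555 -.221 pics/c7.png
```

```text
(no output)
```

View pics/c7.png

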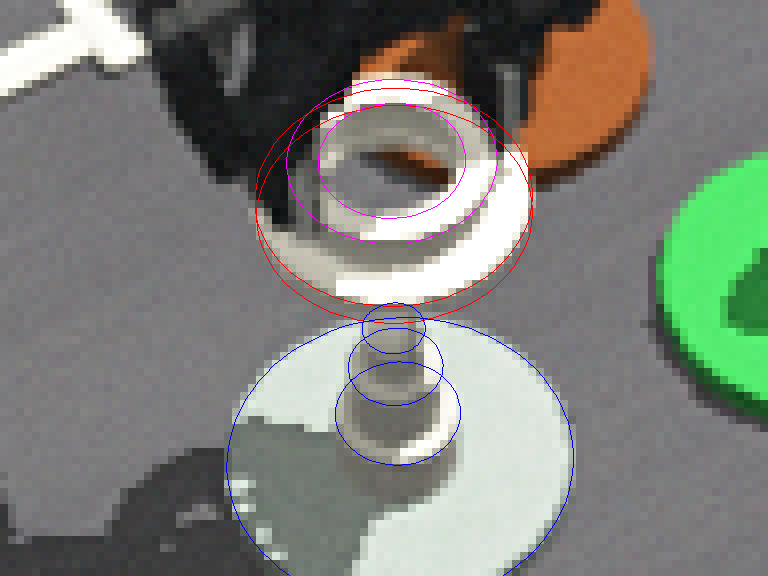

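{"api": "servo_tool", "payload": {"plan": [{"dp": [0,-0.24,0],"angular": [0,0,0],"hand": -1},{"dp": [0,0,1.3],"angular": [0,0,0],"hand": -1},{"dp": [0,0,2],"angular": [0,0,0],"hand": -1},{"dp": [0,0,2],"angular": [0,0,0],"hand": -1},{"dp": [0,0,2],"angular": [0,0,0],"hand": -1},{"dp": [0,0,1],"angular": [0,0,0],"hand": -1},{"dp": [0,0,1],"angular": [0,0,0],"hand": -1},{"dp": [0,0,0],"angular": [0,0,0],"hand": -1},{"dp": [0,0,0],"angular": [0,0,0],"hand": -1},{"dp": [0,0,0],"angular": [0,0,0],"hand": -1}]}}

```text
t: 12.62
tcp_pos: [0.5563, -0.2213, 0.0584]
tcp_rot: [[-0.996, 0.091, 0.002], [0.091, 0.996, -0.001], [-0.002, -0.001, -1.0]]
contact_force: [0.2, 0.7, -1.6]
gripper_width: 0.675
finger_force: 54.1
```

```bash
python3 - <<'E'
from h import *
go([.555,-.221,.0243],84.8)
E
python3 ov.py .555 -.221 .045 .03 .021 .555 -.221 pics/c8.png
```

```text
t 12.6 tcp [ 0.5563 -0.2213  0.0584] yawy 84.80 tilt [ 0.0019 -0.001 ] q [ -28.   21.  102.    0.   57. -113.] w 0.675 f 54.1 F [ 0.2  0.7 -1.6] | dp(old axes) [0.14 0.02 3.41] world cm [-0.13  0.03 -3.41] | turn tz -0.0000; dp if turned first [0.14 0.02 3.41]
```

View pics/c8.png

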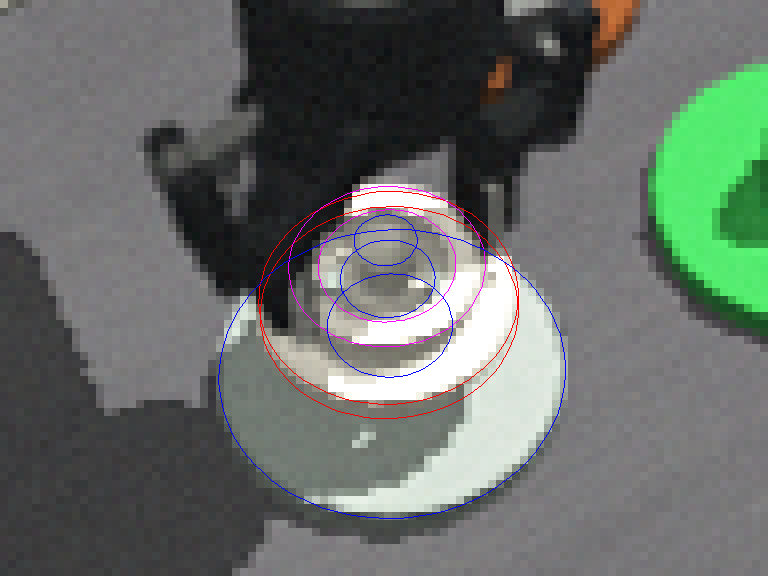

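{"api": "servo_tool", "payload": {"plan": [{"dp": [0.1,0,0.4],"angular": [0,0,0],"hand": -1},{"dp": [0,0,0.5],"angular": [0,0,0],"hand": -1},{"dp": [0,0,0.5],"angular": [0,0,0],"hand": -1},{"dp": [0,0,0.5],"angular": [0,0,0],"hand": -1},{"dp": [0,0,0],"angular": [0,0,0],"hand": -1},{"dp": [0,0,0],"angular": [0,0,0],"hand": -1}]}}

```text
t: 13.17
tcp_pos: [0.5548, -0.2206, 0.0379]
tcp_rot: [[-0.996, 0.091, 0.001], [0.091, 0.996, 0.0], [-0.001, 0.0, -1.0]]
contact_force: [2.6, -0.0, -3.6]
gripper_width: 0.674
finger_force: 54.0
```

{"api": "servo_tool", "payload": {"plan": [{"dp": [0,0,0.5],"angular": [0,0,0],"hand": -1},{"dp": [0,0,0.4],"angular": [0,0,0],"hand": -1},{"dp": [0,0,0.3],"angular": [0,0,0],"hand": -1},{"dp": [0,0,0],"angular": [0,0,0],"hand": -1},{"dp": [0,0,0],"angular": [0,0,0],"hand": -1}]}}

```text
t: 13.58
tcp_pos: [0.5548, -0.2206, 0.0261]
tcp_rot: [[-0.996, 0.091, 0.001], [0.091, 0.996, 0.0], [-0.001, 0.0, -1.0]]
contact_force: [3.1, 0.3, -2.4]
gripper_width: 0.674
finger_force: 54.0
```

{"api": "servo_tool", "payload": {"plan": [{"dp": [0,0,0.15],"angular": [0,0,0],"hand": -1},{"dp": [0,0,0],"angular": [0,0,0],"hand": -1},{"dp": [0,0,0],"angular": [0,0,0],"hand": 1},{"dp": [0,0,0],"angular": [0,0,0],"hand": 1},{"dp": [0,0,0],"angular": [0,0,0],"hand": 1},{"dp": [0,0,0],"angular": [0,0,0],"hand": 1},{"dp": [0,0,-1],"angular": [0,0,0],"hand": 1},{"dp": [0,0,-2],"angular": [0,0,0],"hand": 1},{"dp": [0,0,-3],"angular": [0,0,0],"hand": 1},{"dp": [0,0,-3],"angular": [0,0,0],"hand": 1},{"dp": [0,0,-3],"angular": [0,0,0],"hand": 1},{"dp": [0,0,-3],"angular": [0,0,0],"hand": 1},{"dp": [0,0,0],"angular": [0,0,0],"hand": 1}]}}

```text
t: 14.67
tcp_pos: [0.5587, -0.2232, 0.184]
tcp_rot: [[-0.996, 0.091, 0.013], [0.09, 0.996, -0.007], [-0.013, -0.006, -1.0]]
contact_force: [1.0, -0.1, 1.4]
gripper_width: 0.995
finger_force: 0.0
```

```bash
python3 - <<'E'
from h import *
# middle pocket list from die centre/yaw
c=np.array([.5533,.130]); a=np.radians(-5.2); X=np.array([np.cos(a),np.sin(a)])
print(c+.092*X,c-.092*X); go([*(c+.092*X),.15],84.8)
E
python3 ov.py .555 -.221 .012 .03 .021 .555 -.221 pics/c9.png
```

```text
[0.64492136 0.1216618 ] [0.46167864 0.1383382 ]
t 14.7 tcp [ 0.5587 -0.2232  0.184 ] yawy 84.80 tilt [ 0.0126 -0.0071] q [ -28.   12.   99.   -0.   69. -113.] w 0.995 f 0.0 F [ 1.  -0.1  1.4] | dp(old axes) [-5.42 35.14  3.26] world cm [ 8.62 34.49 -3.4 ] | turn tz 0.0000; dp if turned first [-5.41 35.14  3.26]
```

View pics/c9.png

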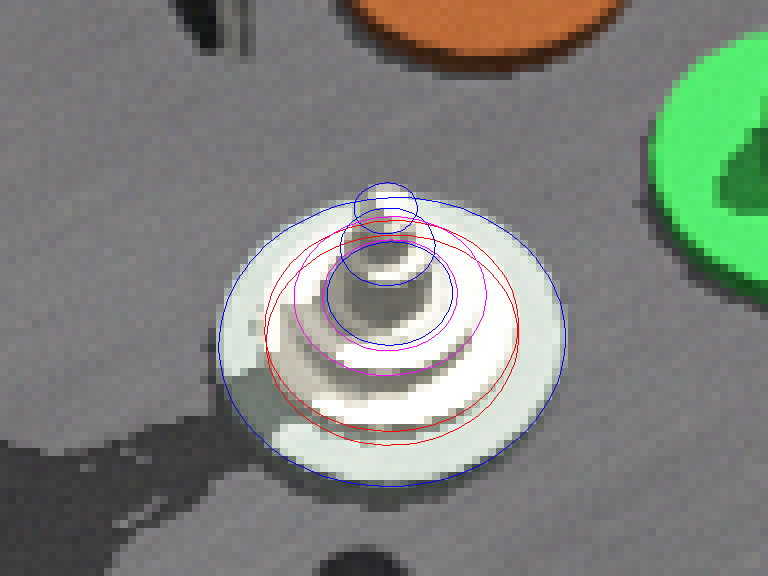

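{"api": "servo_tool", "payload": {"plan": [{"dp": [-0.25,1.4,0],"angular": [0,0,0],"hand": 1},{"dp": [-0.5,2.9,0],"angular": [0,0,0],"hand": 1},{"dp": [-0.5,2.9,0],"angular": [0,0,0],"hand": 1},{"dp": [-0.5,2.9,0],"angular": [0,0,0],"hand": 1},{"dp": [-0.5,2.9,0],"angular": [0,0,0],"hand": 1},{"dp": [-0.5,2.9,0],"angular": [0,0,0],"hand": 1},{"dp": [-0.5,2.9,0],"angular": [0,0,0],"hand": 1},{"dp": [-0.5,2.9,0],"angular": [0,0,0],"hand": 1},{"dp": [-0.5,2.9,0],"angular": [0,0,0],"hand": 1},{"dp": [-0.5,2.9,0],"angular": [0,0,0],"hand": 1},{"dp": [-0.5,2.9,0],"angular": [0,0,0],"hand": 1},{"dp": [-0.5,2.9,0],"angular": [0,0,0],"hand": 1},{"dp": [-0.2,1.5,2],"angular": [0,0,0],"hand": 1},{"dp": [0,0,3],"angular": [0,0,0],"hand": 1},{"dp": [0,0,2],"angular": [0,0,0],"hand": 1},{"dp": [0,0,0],"angular": [0,0,0],"hand": 1},{"dp": [0,0,0],"angular": [0,0,0],"hand": 1}]}}

```text
t: 16.13
tcp_pos: [0.6418, 0.1211, 0.1011]
tcp_rot: [[-0.996, 0.09, -0.008], [0.09, 0.996, -0.0], [0.008, -0.001, -1.0]]
contact_force: [0.0, -0.0, 0.7]
gripper_width: 1.001
finger_force: 0.0
```

```bash
python3 - <<'E'
from h import *
go([.6445,.1215,.041],84.8)
f=env.grab_frame("scene"); print(ring(f,"middle_collar",.039,.04),ring(f,"shaft",.012,.055))
f=env.grab_frame("top"); print(ring(f,"shaft",.012,.055))
E
```

```text
t 16.1 tcp [0.6418 0.1211 0.1011] yawy 84.83 tilt [-0.0079 -0.0004] q [  5.  24.  93.   0.  64. -80.] w 1.001 f 0.0 F [ 0.  -0.   0.7] | dp(old axes) [-0.31  0.07  6.01] world cm [ 0.27  0.04 -6.01] | turn tz 0.0006; dp if turned first [-0.31  0.07  6.01]
[(0.77, array([0.6445, 0.1174, 0.0386]))] [(0.89, array([ 0.5611, -0.2251,  0.0502])), (0.77, array([ 0.5788, -0.0688,  0.0544])), (0.74, array([ 0.4355, -0.1022,  0.0551])), (0.65, array([ 0.617 , -0.4765,  0.0549]))]
[(0.94, array([ 0.5751, -0.0621,  0.0539])), (0.93, array([ 0.614 , -0.4712,  0.0555])), (0.88, array([ 0.432 , -0.0965,  0.0545])), (0.7, array([ 0.5522, -0.2165,  0.0554]))]
```

{"api": "servo_tool", "payload": {"plan": [{"dp": [-0.15,0.05,2],"angular": [0,0,0],"hand": 1},{"dp": [0,0,2],"angular": [0,0,0],"hand": 1},{"dp": [0,0,1.5],"angular": [0,0,0],"hand": 1},{"dp": [0,0,0.5],"angular": [0,0,0],"hand": 1},{"dp": [0,0,0],"angular": [0,0,0],"hand": 1},{"dp": [0,0,0],"angular": [0,0,0],"hand": 1},{"dp": [0,0,0],"angular": [0,0,0],"hand": 1}]}}

```text
t: 16.97
tcp_pos: [0.6479, 0.1209, 0.0462]
tcp_rot: [[-0.996, 0.091, 0.002], [0.091, 0.996, 0.0], [-0.002, 0.0, -1.0]]
contact_force: [0.0, -0.4, -0.3]
gripper_width: 1.004
finger_force: 0.0
```

{"api": "servo_tool", "payload": {"plan": [{"dp": [0.3,0,0.2],"angular": [0,0,0],"hand": 1},{"dp": [0,0,0],"angular": [0,0,0],"hand": 1},{"dp": [0,0,0],"angular": [0,0,0],"hand": 1},{"dp": [0,0,0],"angular": [0,0,0],"hand": 1}]}}

```text
t: 17.3
tcp_pos: [0.6439, 0.1211, 0.0433]
tcp_rot: [[-0.996, 0.091, 0.001], [0.091, 0.996, 0.0], [-0.001, 0.0, -1.0]]
contact_force: [-0.5, 0.0, 0.6]
gripper_width: 1.002
finger_force: 0.0
```

{"api": "servo_tool", "payload": {"plan": [{"dp": [0,0,0.1],"angular": [0,0,0],"hand": -1},{"dp": [0,0,0],"angular": [0,0,0],"hand": -1},{"dp": [0,0,0],"angular": [0,0,0],"hand": -1},{"dp": [0,0,0],"angular": [0,0,0],"hand": -1},{"dp": [0,0,0],"angular": [0,0,0],"hand": -1},{"dp": [0,0,0],"angular": [0,0,0],"hand": -1},{"dp": [0,0,0],"angular": [0,0,0],"hand": -1},{"dp": [0,0,0],"angular": [0,0,0],"hand": -1}], "squeeze": 50}}

```text
t: 17.97
tcp_pos: [0.6443, 0.1212, 0.0424]
tcp_rot: [[-0.996, 0.091, 0.001], [0.091, 0.996, 0.0], [-0.001, 0.0, -1.0]]
contact_force: [0.3, 0.4, 4.6]
gripper_width: 0.561
finger_force: 51.8
```

{"api": "servo_tool", "payload": {"plan": [{"dp": [0,0,-1],"angular": [0,0,0],"hand": -1},{"dp": [0,0,-2],"angular": [0,0,0],"hand": -1},{"dp": [0,0,-3],"angular": [0,0,0],"hand": -1},{"dp": [0,0,-3],"angular": [0,0,0],"hand": -1},{"dp": [0,0,-1.7],"angular": [0,0,0],"hand": -1},{"dp": [0.3,-1.4,0],"angular": [0,0,0],"hand": -1},{"dp": [0.5,-2.9,0],"angular": [0,0,0],"hand": -1},{"dp": [0.5,-2.9,0],"angular": [0,0,0],"hand": -1},{"dp": [0.5,-2.9,0],"angular": [0,0,0],"hand": -1},{"dp": [0.5,-2.9,0],"angular": [0,0,0],"hand": -1},{"dp": [0.5,-2.9,0],"angular": [0,0,0],"hand": -1},{"dp": [0.5,-2.9,0],"angular": [0,0,0],"hand": -1},{"dp": [0.5,-2.9,0],"angular": [0,0,0],"hand": -1},{"dp": [0.5,-2.9,0],"angular": [0,0,0],"hand": -1},{"dp": [0.5,-2.9,0],"angular": [0,0,0],"hand": -1},{"dp": [0.5,-2.9,0],"angular": [0,0,0],"hand": -1},{"dp": [0.5,-2.9,0],"angular": [0,0,0],"hand": -1},{"dp": [0,-1.6,0],"angular": [0,0,0],"hand": -1},{"dp": [0,0,0],"angular": [0,0,0],"hand": -1},{"dp": [0,0,0],"angular": [0,0,0],"hand": -1}]}}

```text
t: 19.63
tcp_pos: [0.5521, -0.2218, 0.1467]
tcp_rot: [[-0.996, 0.093, -0.004], [0.093, 0.996, 0.002], [0.004, 0.002, -1.0]]
contact_force: [0.5, 0.5, -1.9]
gripper_width: 0.565
finger_force: 52.4
```

```bash
sed -i 's/^cv2.imwrite(sys.argv\[8\].*/o=env.get_obs();print(o["tcp_pos"],o["gripper_width"],o["contact_force"]);cv2.imwrite(sys.argv[8],im)/' ov.py; python3 ov.py .5545 -.2212 .138 .025 .016 .555 -.221 pics/c10.png
```

```text
[ 0.55250143 -0.22091786  0.14695171] 0.560786015977412 [-0.25744109  0.05978662 -0.71583283]
```

View pics/c10.png

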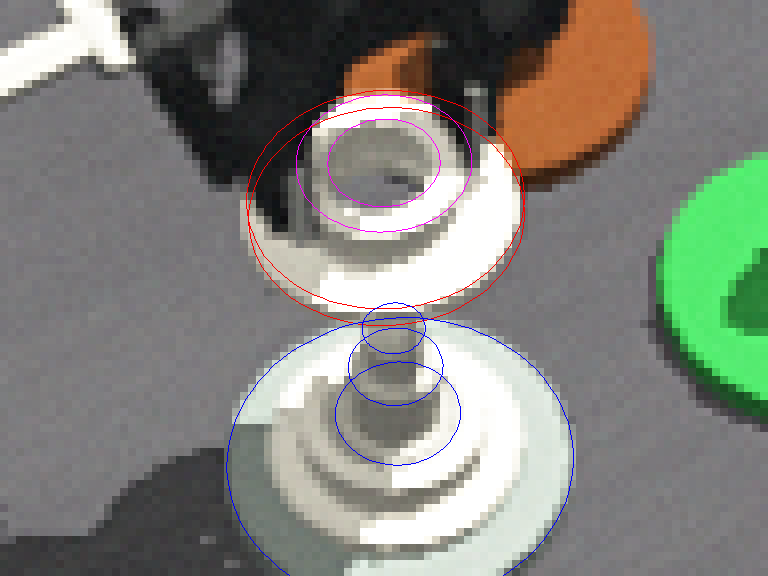

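{"api": "servo_tool", "payload": {"plan": [{"dp": [-0.25,0,0],"angular": [0,0,0],"hand": -1},{"dp": [0,0,1],"angular": [0,0,0],"hand": -1},{"dp": [0,0,2],"angular": [0,0,0],"hand": -1},{"dp": [0,0,2],"angular": [0,0,0],"hand": -1},{"dp": [0,0,1.5],"angular": [0,0,0],"hand": -1},{"dp": [0,0,0],"angular": [0,0,0],"hand": -1},{"dp": [0,0,0],"angular": [0,0,0],"hand": -1},{"dp": [0,0,0],"angular": [0,0,0],"hand": -1},{"dp": [0,0,0],"angular": [0,0,0],"hand": -1}]}}

```text
t: 20.43
tcp_pos: [0.558, -0.2217, 0.0852]
tcp_rot: [[-0.996, 0.09, 0.002], [0.09, 0.996, -0.001], [-0.003, -0.001, -1.0]]
contact_force: [0.3, 0.1, -1.2]
gripper_width: 0.56
finger_force: 52.4
```

{"api": "servo_tool", "payload": {"plan": [{"dp": [0.25,0.05,0.5],"angular": [0,0,0],"hand": -1},{"dp": [0,0,0],"angular": [0,0,0],"hand": -1},{"dp": [0,0,0],"angular": [0,0,0],"hand": -1},{"dp": [0,0,0],"angular": [0,0,0],"hand": -1}]}}

```text
t: 20.77
tcp_pos: [0.5543, -0.2208, 0.079]
tcp_rot: [[-0.996, 0.091, 0.0], [0.091, 0.996, -0.0], [-0.0, -0.0, -1.0]]
contact_force: [-0.7, 1.4, -1.6]
gripper_width: 0.56
finger_force: 52.3
```

```bash
python3 ov.py .555 -.221 .0685 .025 .016 .555 -.221 pics/c11.png
```

```text
[ 0.55442561 -0.22085192  0.07905607] 0.5564082837845137 [ 0.4190385   0.02714865 -1.33477594]
```

View pics/c11.png

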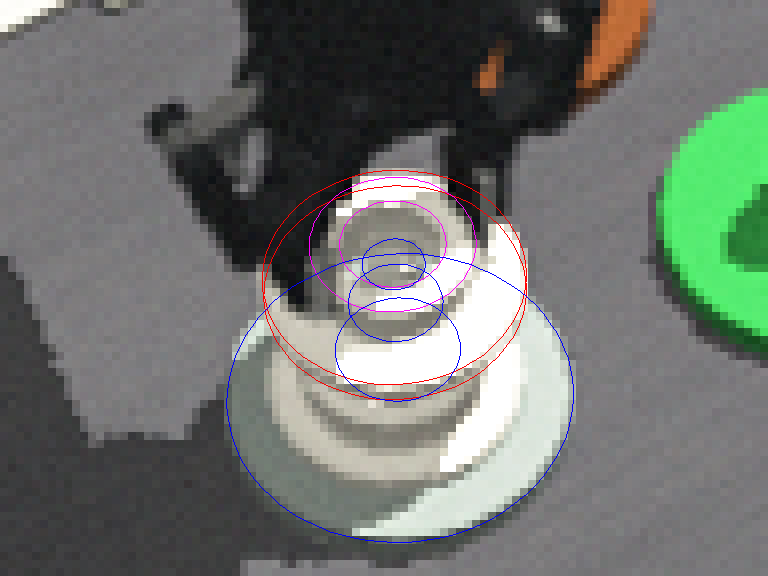

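{"api": "servo_tool", "payload": {"plan": [{"dp": [0,0,0.4],"angular": [0,0,0],"hand": -1},{"dp": [0,0,0.4],"angular": [0,0,0],"hand": -1},{"dp": [0,0,0.4],"angular": [0,0,0],"hand": -1},{"dp": [0,0,0],"angular": [0,0,0],"hand": -1},{"dp": [0,0,0],"angular": [0,0,0],"hand": -1},{"dp": [0,0,0],"angular": [0,0,0],"hand": -1}]}}

```text
t: 21.32
tcp_pos: [0.5543, -0.2207, 0.0666]
tcp_rot: [[-0.996, 0.091, -0.0], [0.091, 0.996, 0.0], [0.0, 0.0, -1.0]]
contact_force: [-0.2, 1.0, -0.5]
gripper_width: 0.564
finger_force: 52.3
```

{"api": "servo_tool", "payload": {"plan": [{"dp": [0,0,0.5],"angular": [0,0,0],"hand": -1},{"dp": [0,0,0.5],"angular": [0,0,0],"hand": -1},{"dp": [0,0,0.4],"angular": [0,0,0],"hand": -1},{"dp": [0,0,0.3],"angular": [0,0,0],"hand": -1},{"dp": [0,0,0],"angular": [0,0,0],"hand": -1},{"dp": [0,0,0],"angular": [0,0,0],"hand": -1},{"dp": [0,0,0],"angular": [0,0,0],"hand": -1}]}}

```text
t: 21.9
tcp_pos: [0.5543, -0.2207, 0.0497]
tcp_rot: [[-0.996, 0.091, -0.0], [0.091, 0.996, 0.0], [0.0, 0.0, -1.0]]
contact_force: [-0.8, 0.4, -2.4]
gripper_width: 0.559
finger_force: 52.3
```

Release and lift.

{"api": "servo_tool", "payload": {"plan": [{"dp": [0,0,0.1],"angular": [0,0,0],"hand": -1},{"dp": [0,0,0],"angular": [0,0,0],"hand": -1},{"dp": [0,0,0],"angular": [0,0,0],"hand": 1},{"dp": [0,0,0],"angular": [0,0,0],"hand": 1},{"dp": [0,0,0],"angular": [0,0,0],"hand": 1},{"dp": [0,0,0],"angular": [0,0,0],"hand": 1},{"dp": [0,0,-1],"angular": [0,0,0],"hand": 1},{"dp": [0,0,-2],"angular": [0,0,0],"hand": 1},{"dp": [0,0,-3],"angular": [0,0,0],"hand": 1},{"dp": [0,0,-3],"angular": [0,0,0],"hand": 1},{"dp": [0,0,-3],"angular": [0,0,0],"hand": 1},{"dp": [0,0,0],"angular": [0,0,0],"hand": 1},{"dp": [0,0,0],"angular": [0,0,0],"hand": 1},{"dp": [0,0,0],"angular": [0,0,0],"hand": 1}]}}

```text
t: 23.07
tcp_pos: [0.5542, -0.2207, 0.1692]
tcp_rot: [[-0.996, 0.091, 0.0], [0.091, 0.996, -0.0], [-0.0, -0.0, -1.0]]
contact_force: [-0.9, -0.0, -0.6]
gripper_width: 0.996
finger_force: 0.0
```

```bash
python3 - <<'E'
from h import *
go([.4615,.1383,.1],84.8)
f=env.grab_frame("scene"); cv2.imwrite("pics/s_mid.png",f["pixels"])
print(ring(f,"narrow_collar",.039,.04),ring(f,"middle_collar",.045,.04),ring(f,"wide_collar",.02,.04))
E
python3 ov.py .555 -.221 .037 .025 .016 .555 -.221 pics/c12.png
```

```text
t 23.1 tcp [ 0.5542 -0.2207  0.1692] yawy 84.80 tilt [ 0.0003 -0.0002] q [ -28.   12.   99.   -0.   68. -113.] w 0.996 f 0.0 F [-0.9 -0.  -0.6] | dp(old axes) [12.49 34.91  6.91] world cm [-9.27 35.9  -6.92] | turn tz -0.0001; dp if turned first [12.48 34.91  6.91]
[(0.72, array([ 0.7473, -0.1376,  0.0499])), (0.65, array([0.4617, 0.1338, 0.0393]))] [(0.61, array([ 0.5578, -0.2249,  0.0378])), (0.56, array([0.5535, 0.3184, 0.1352]))] []
[ 0.55330208 -0.22018094  0.16702246] 1.0047154887013117 [ 0.04770632 -1.01712339 -0.18533443]
```

View pics/c12.png

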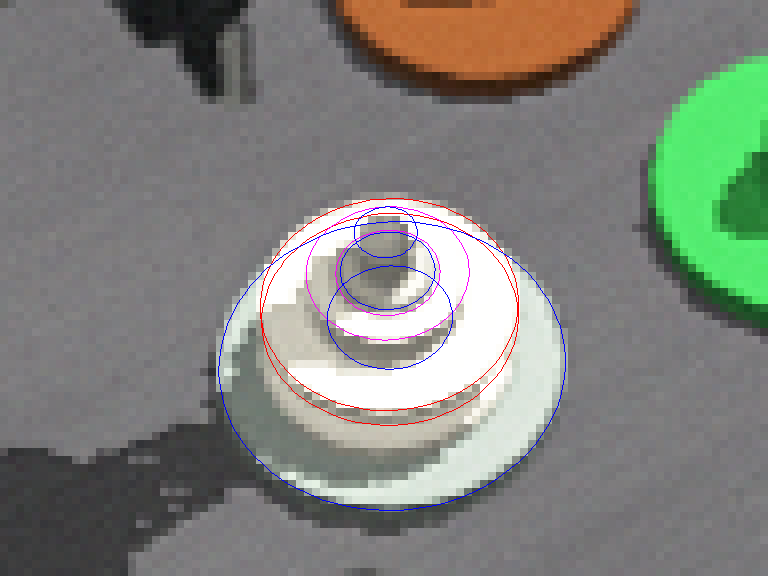

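{"api": "servo_tool", "payload": {"plan": [{"dp": [0.5,1.3,0],"angular": [0,0,0],"hand": 1},{"dp": [1,2.8,0],"angular": [0,0,0],"hand": 1},{"dp": [1,2.8,0],"angular": [0,0,0],"hand": 1},{"dp": [1,2.8,0],"angular": [0,0,0],"hand": 1},{"dp": [1,2.8,0],"angular": [0,0,0],"hand": 1},{"dp": [1,2.8,0],"angular": [0,0,0],"hand": 1},{"dp": [1,2.8,0],"angular": [0,0,0],"hand": 1},{"dp": [1,2.8,0],"angular": [0,0,0],"hand": 1},{"dp": [1,2.8,0],"angular": [0,0,0],"hand": 1},{"dp": [1,2.8,0],"angular": [0,0,0],"hand": 1},{"dp": [1,2.8,0],"angular": [0,0,0],"hand": 1},{"dp": [1,2.8,0],"angular": [0,0,0],"hand": 1},{"dp": [0.9,2.7,0],"angular": [0,0,0],"hand": 1},{"dp": [0,0,2],"angular": [0,0,0],"hand": 1},{"dp": [0,0,3],"angular": [0,0,0],"hand": 1},{"dp": [0,0,2],"angular": [0,0,0],"hand": 1},{"dp": [0,0,0],"angular": [0,0,0],"hand": 1},{"dp": [0,0,0],"angular": [0,0,0],"hand": 1},{"dp": [0,0,0],"angular": [0,0,0],"hand": 1}]}}

```text
t: 24.9
tcp_pos: [0.4628, 0.1374, 0.0997]
tcp_rot: [[-0.996, 0.091, 0.001], [0.091, 0.996, 0.0], [-0.001, 0.0, -1.0]]
contact_force: [1.0, -0.5, 0.6]
gripper_width: 1.0
finger_force: 0.0
```

```bash
python3 - <<'E'
from h import *
go([.4615,.1385,.0415],84.8)
E
```

```text
t 24.9 tcp [0.4628 0.1374 0.0997] yawy 84.80 tilt [0.001  0.0003] q [  8.   4. 117.   0.  58. -77.] w 1.000 f 0.0 F [ 1.  -0.5  0.6] | dp(old axes) [0.15 0.1  5.82] world cm [-0.13  0.11 -5.82] | turn tz -0.0000; dp if turned first [0.15 0.1  5.82]
```

{"api": "servo_tool", "payload": {"plan": [{"dp": [0.15,0.07,2],"angular": [0,0,0],"hand": 1},{"dp": [0,0,2],"angular": [0,0,0],"hand": 1},{"dp": [0,0,1.3],"angular": [0,0,0],"hand": 1},{"dp": [0,0,0.5],"angular": [0,0,0],"hand": 1},{"dp": [0,0,0],"angular": [0,0,0],"hand": 1},{"dp": [0,0,0],"angular": [0,0,0],"hand": 1},{"dp": [0,0,0],"angular": [0,0,0],"hand": 1},{"dp": [0,0,0],"angular": [0,0,0],"hand": 1},{"dp": [0,0,0],"angular": [0,0,0],"hand": 1}]}}

```text
t: 25.65
tcp_pos: [0.462, 0.1381, 0.0419]
tcp_rot: [[-0.996, 0.091, 0.002], [0.091, 0.996, 0.0], [-0.002, 0.001, -1.0]]
contact_force: [0.4, -0.1, 0.2]
gripper_width: 0.998
finger_force: 0.0
```

{"api": "servo_tool", "payload": {"plan": [{"dp": [0.05,0,0],"angular": [0,0,0],"hand": -1},{"dp": [0,0,0],"angular": [0,0,0],"hand": -1},{"dp": [0,0,0],"angular": [0,0,0],"hand": -1},{"dp": [0,0,0],"angular": [0,0,0],"hand": -1},{"dp": [0,0,0],"angular": [0,0,0],"hand": -1},{"dp": [0,0,0],"angular": [0,0,0],"hand": -1},{"dp": [0,0,0],"angular": [0,0,0],"hand": -1},{"dp": [0,0,0],"angular": [0,0,0],"hand": -1},{"dp": [0,0,0],"angular": [0,0,0],"hand": -1}], "squeeze": 50}}

```text
t: 26.4
tcp_pos: [0.4607, 0.1381, 0.0413]
tcp_rot: [[-0.996, 0.091, 0.0], [0.091, 0.996, 0.0], [-0.0, 0.0, -1.0]]
contact_force: [-1.9, -0.8, 5.6]
gripper_width: 0.441
finger_force: 49.9
```

{"api": "servo_tool", "payload": {"plan": [{"dp": [0,0,-1],"angular": [0,0,0],"hand": -1},{"dp": [0,0,-2],"angular": [0,0,0],"hand": -1},{"dp": [0,0,-3],"angular": [0,0,0],"hand": -1},{"dp": [0,0,-3],"angular": [0,0,0],"hand": -1},{"dp": [0,0,-2],"angular": [0,0,0],"hand": -1},{"dp": [-0.5,-1.4,0],"angular": [0,0,0],"hand": -1},{"dp": [-1,-2.9,0],"angular": [0,0,0],"hand": -1},{"dp": [-1,-2.9,0],"angular": [0,0,0],"hand": -1},{"dp": [-1,-2.9,0],"angular": [0,0,0],"hand": -1},{"dp": [-1.1,-2.9,0],"angular": [0,0,0],"hand": -1},{"dp": [-1.1,-2.9,0],"angular": [0,0,0],"hand": -1},{"dp": [-1.1,-2.9,0],"angular": [0,0,0],"hand": -1},{"dp": [-1.1,-2.9,0],"angular": [0,0,0],"hand": -1},{"dp": [-1.1,-2.9,0],"angular": [0,0,0],"hand": -1},{"dp": [-1.1,-2.9,0],"angular": [0,0,0],"hand": -1},{"dp": [-1.1,-2.9,0],"angular": [0,0,0],"hand": -1},{"dp": [-1,-2.9,0],"angular": [0,0,0],"hand": -1},{"dp": [-0.4,-1.6,0],"angular": [0,0,0],"hand": -1},{"dp": [0,0,0],"angular": [0,0,0],"hand": -1},{"dp": [0,0,0],"angular": [0,0,0],"hand": -1}]}}

```text
t: 28.07
tcp_pos: [0.5537, -0.2211, 0.1503]
tcp_rot: [[-0.996, 0.092, -0.001], [0.092, 0.996, 0.001], [0.001, 0.001, -1.0]]
contact_force: [-0.3, 0.4, -1.3]
gripper_width: 0.443
finger_force: 50.7
```

{"api": "servo_tool", "payload": {"plan": [{"dp": [0,0,0],"angular": [0,0,0],"hand": -1},{"dp": [0,0,0],"angular": [0,0,0],"hand": -1},{"dp": [0,0,0],"angular": [0,0,0],"hand": -1}]}}

```text
t: 28.32
tcp_pos: [0.5539, -0.2195, 0.1506]
tcp_rot: [[-0.996, 0.089, -0.001], [0.089, 0.996, 0.001], [0.001, 0.001, -1.0]]
contact_force: [-0.9, 0.8, -2.1]
gripper_width: 0.447
finger_force: 50.7
```

```bash
python3 - <<'E'
from h import *
f=env.grab_frame("scene"); o=env.get_obs(); p=o["tcp_pos"]; print(p,o["gripper_width"],o["finger_force"])
print(ring(f,"narrow_collar",p[2]-.0023,.04),ring(f,"shaft",.012,.055,[.555,-.221]),ring(f,"middle_collar",.045,.04),ring(f,"wide_collar",.02,.04))
E
```

```text
[ 0.55409483 -0.21966291  0.15074848] 0.44201074350628233 50.67057838663459
[(0.93, array([ 0.5622, -0.2245,  0.0372]))] (0.93, array([ 0.557 , -0.2246,  0.0533])) [(0.88, array([ 0.5577, -0.2255,  0.0369])), (0.56, array([0.5481, 0.3221, 0.1379]))] [(0.42, array([0.5399, 0.2377, 0.2113]))]
```

{"api": "servo_tool", "payload": {"plan": [{"dp": [0,-0.15,1.2],"angular": [0,0,0],"hand": -1},{"dp": [0,0,2],"angular": [0,0,0],"hand": -1},{"dp": [0,0,1.3],"angular": [0,0,0],"hand": -1},{"dp": [0,0,0.4],"angular": [0,0,0],"hand": -1},{"dp": [0,0,0],"angular": [0,0,0],"hand": -1},{"dp": [0,0,0],"angular": [0,0,0],"hand": -1},{"dp": [0,0,0],"angular": [0,0,0],"hand": -1},{"dp": [0,0,0],"angular": [0,0,0],"hand": -1},{"dp": [0,0,0],"angular": [0,0,0],"hand": -1},{"dp": [0,0,0],"angular": [0,0,0],"hand": -1}]}}

```text
t: 29.4
tcp_pos: [0.5547, -0.2228, 0.1027]
tcp_rot: [[-0.996, 0.091, 0.001], [0.091, 0.996, -0.001], [-0.001, -0.001, -1.0]]
contact_force: [0.8, 0.7, -1.0]
gripper_width: 0.439
finger_force: 50.7
```

```bash
python3 ov.py .5547 -.2215 .091 .02 .011 .5547 -.2215 pics/c13.png
```

```text
[ 0.5545549  -0.22271167  0.10248363] 0.44567394568714447 [ 0.62733601  0.23555106 -1.74570913]
```

View pics/c13.png

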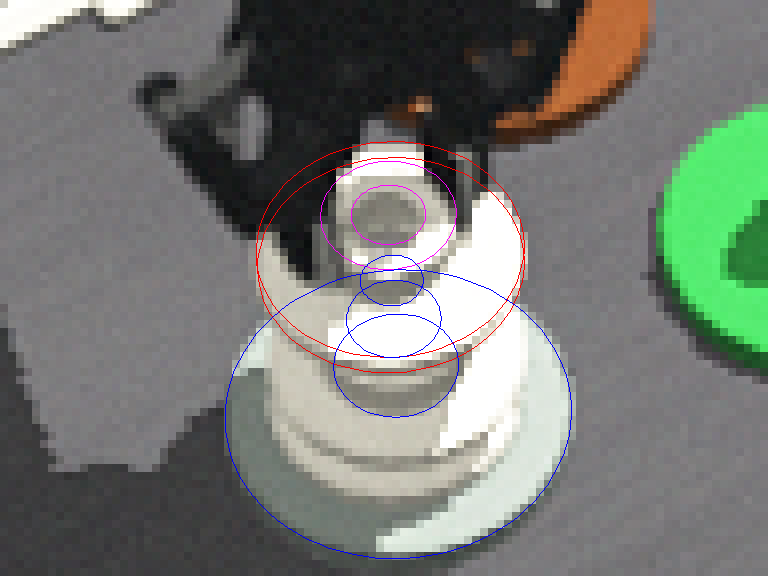

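{"api": "servo_tool", "payload": {"plan": [{"dp": [0,0.08,0.4],"angular": [0,0,0],"hand": -1},{"dp": [0,0,0.4],"angular": [0,0,0],"hand": -1},{"dp": [0,0,0.3],"angular": [0,0,0],"hand": -1},{"dp": [0,0,0.3],"angular": [0,0,0],"hand": -1},{"dp": [0,0,0],"angular": [0,0,0],"hand": -1},{"dp": [0,0,0],"angular": [0,0,0],"hand": -1},{"dp": [0,0,0],"angular": [0,0,0],"hand": -1}]}}

```text
t: 30.03
tcp_pos: [0.5539, -0.2213, 0.088]
tcp_rot: [[-0.996, 0.091, -0.001], [0.091, 0.996, 0.001], [0.001, 0.001, -1.0]]
contact_force: [-2.5, 2.1, 2.6]
gripper_width: 0.442
finger_force: 51.1
```

{"api": "servo_tool", "payload": {"plan": [{"dp": [0.08,0.08,0],"angular": [0,0,0],"hand": -1},{"dp": [0,0,0.3],"angular": [0,0,0],"hand": -1},{"dp": [0,0,0.3],"angular": [0,0,0],"hand": -1},{"dp": [0,0,0],"angular": [0,0,0],"hand": -1},{"dp": [0,0,0],"angular": [0,0,0],"hand": -1},{"dp": [0,0,0],"angular": [0,0,0],"hand": -1}]}}

```text
t: 30.53
tcp_pos: [0.5528, -0.2206, 0.0807]
tcp_rot: [[-0.996, 0.091, -0.002], [0.091, 0.996, 0.001], [0.002, 0.001, -1.0]]
contact_force: [-1.3, 0.7, -2.3]
gripper_width: 0.446
finger_force: 50.6
```

{"api": "servo_tool", "payload": {"plan": [{"dp": [0,0,0.4],"angular": [0,0,0],"hand": -1},{"dp": [0,0,0.4],"angular": [0,0,0],"hand": -1},{"dp": [0,0,0],"angular": [0,0,0],"hand": -1},{"dp": [0,0,0],"angular": [0,0,0],"hand": -1},{"dp": [0,0,0],"angular": [0,0,0],"hand": -1}]}}

```text
t: 30.95
tcp_pos: [0.5528, -0.2205, 0.0729]
tcp_rot: [[-0.996, 0.091, -0.002], [0.091, 0.996, 0.001], [0.002, 0.001, -1.0]]
contact_force: [-3.0, 0.7, -3.2]
gripper_width: 0.44
finger_force: 50.5
```

{"api": "servo_tool", "payload": {"plan": [{"dp": [0,0,0.1],"angular": [0,0,0],"hand": -1},{"dp": [0,0,0],"angular": [0,0,0],"hand": -1},{"dp": [0,0,0],"angular": [0,0,0],"hand": 1},{"dp": [0,0,0],"angular": [0,0,0],"hand": 1},{"dp": [0,0,0],"angular": [0,0,0],"hand": 1},{"dp": [0,0,0],"angular": [0,0,0],"hand": 1},{"dp": [0,0,0],"angular": [0,0,0],"hand": 1},{"dp": [0,0,-1],"angular": [0,0,0],"hand": 1},{"dp": [0,0,-2],"angular": [0,0,0],"hand": 1},{"dp": [0,0,-3],"angular": [0,0,0],"hand": 1},{"dp": [0,0,-3],"angular": [0,0,0],"hand": 1},{"dp": [0,0,-3],"angular": [0,0,0],"hand": 0.2},{"dp": [0,0,0],"angular": [0,0,0],"hand": 0.2},{"dp": [0,0,0],"angular": [0,0,0],"hand": 0.2},{"dp": [0,0,0],"angular": [0,0,0],"hand": 0.2}]}}

```text
t: 32.2
tcp_pos: [0.5534, -0.2208, 0.1931]
tcp_rot: [[-0.996, 0.091, 0.0], [0.091, 0.996, -0.0], [-0.0, -0.0, -1.0]]
contact_force: [-0.7, 0.0, -0.3]
gripper_width: 0.601
finger_force: 0.0
```

```bash
python3 - <<'E'
from h import *
go([.5677,.2885,.17],84.8)
E
python3 ov.py .5545 -.2215 .062 .02 .011 .5545 -.2215 pics/c14.png
```

```text
t 32.2 tcp [ 0.5534 -0.2208  0.1931] yawy 84.80 tilt [ 0.0004 -0.0003] q [ -28.   11.   98.   -0.   71. -113.] w 0.601 f 0.0 F [-0.7  0.  -0.3] | dp(old axes) [ 3.19 50.85  2.3 ] world cm [ 1.43 50.93 -2.31] | turn tz 0.0000; dp if turned first [ 3.19 50.85  2.3 ]
[ 0.55273389 -0.22041507  0.19184775] 0.6012304471619552 [-0.30022294 -0.07451617 -0.94189975]
```

View pics/c14.png

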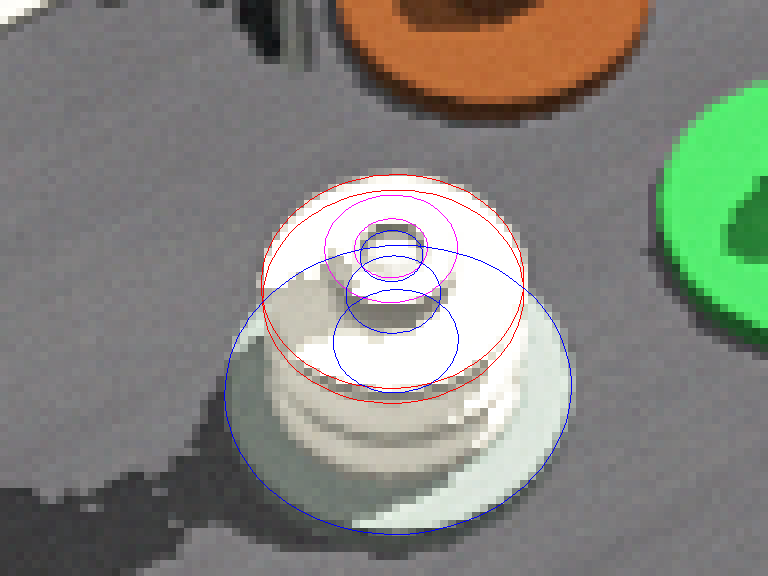

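{"api": "servo_tool", "payload": {"plan": [{"dp": [0.2,1.5,0],"angular": [0,0,0],"hand": 0.2},{"dp": [0.2,3.3,0],"angular": [0,0,0],"hand": 0.2},{"dp": [0.2,3.3,0],"angular": [0,0,0],"hand": 0.2},{"dp": [0.2,3.3,0],"angular": [0,0,0],"hand": 0.2},{"dp": [0.2,3.3,0],"angular": [0,0,0],"hand": 0.2},{"dp": [0.2,3.3,0],"angular": [0,0,0],"hand": 0.2},{"dp": [0.2,3.3,0],"angular": [0,0,0],"hand": 0.2},{"dp": [0.2,3.3,0],"angular": [0,0,0],"hand": 0.2},{"dp": [0.2,3.3,0],"angular": [0,0,0],"hand": 0.2},{"dp": [0.2,3.3,0],"angular": [0,0,0],"hand": 0.2},{"dp": [0.2,3.3,0],"angular": [0,0,0],"hand": 0.2},{"dp": [0.2,3.3,0],"angular": [0,0,0],"hand": 0.2},{"dp": [0.2,3.3,0],"angular": [0,0,0],"hand": 0.2},{"dp": [0.2,3.3,0],"angular": [0,0,0],"hand": 0.2},{"dp": [0.2,3.3,0],"angular": [0,0,0],"hand": 0.2},{"dp": [0.2,3.3,0],"angular": [0,0,0],"hand": 0.2},{"dp": [0,0,0],"angular": [0,0,0],"hand": 0.2},{"dp": [0,0,0],"angular": [0,0,0],"hand": 0.2},{"dp": [0,0,0],"angular": [0,0,0],"hand": 0.2}], "squeeze": 30}}

```text
t: 33.83
tcp_pos: [0.5664, 0.2898, 0.1911]
tcp_rot: [[-0.996, 0.09, -0.003], [0.09, 0.996, -0.002], [0.003, -0.002, -1.0]]
contact_force: [-0.2, -1.0, -0.1]
gripper_width: 0.601
finger_force: 0.0
```

```bash
python3 - <<'E'
from h import *
np.set_printoptions(precision=4,suppress=True)
go([.568,.289,.093],84.8)
f=env.grab_frame("top")
# edge strip of the panel nearest the pockets: bright columns along lines beside the handle, z=.084
for xw in (.48,.64):
    ys=np.arange(.14,.30,.001); P=w2px(f,np.c_[ys*0+xw,ys,ys*0+.084]); v=f["pixels"].min(2)[P[:,1].round().astype(int),P[:,0].round().astype(int)]
    print(xw,"first bright y",ys[np.argmax(v>215)])
E
```

```text
t 33.8 tcp [0.5664 0.2898 0.1911] yawy 84.85 tilt [-0.003  -0.0016] q [ 21.  16.  93.  -0.  72. -64.] w 0.601 f 0.0 F [-0.2 -1.  -0.1] | dp(old axes) [-0.19 -0.04  9.81] world cm [ 0.16 -0.08 -9.81] | turn tz 0.0009; dp if turned first [-0.19 -0.04  9.81]
0.48 first bright y 0.2350000000000001
0.64 first bright y 0.22000000000000008
```

{"api": "servo_tool", "payload": {"plan": [{"dp": [0,0,3],"angular": [0,0,0],"hand": 0.2},{"dp": [0,0,3],"angular": [0,0,0],"hand": 0.2},{"dp": [0,0,2],"angular": [0,0,0],"hand": 0.2},{"dp": [0,0,1.5],"angular": [0,0,0],"hand": 0.2},{"dp": [0,0,0],"angular": [0,0,0],"hand": 0.2},{"dp": [0,0,0],"angular": [0,0,0],"hand": 0.2},{"dp": [0,0,0],"angular": [0,0,0],"hand": -1},{"dp": [0,0,0],"angular": [0,0,0],"hand": -1},{"dp": [0,0,0],"angular": [0,0,0],"hand": -1},{"dp": [0,0,0],"angular": [0,0,0],"hand": -1},{"dp": [0,0,0],"angular": [0,0,0],"hand": -1},{"dp": [0,0,0],"angular": [0,0,0],"hand": -1},{"dp": [0,0,0],"angular": [0,0,0],"hand": -1},{"dp": [0,0,0],"angular": [0,0,0],"hand": -1}]}}

```text
t: 35.05
tcp_pos: [0.5691, 0.2893, 0.0999]
tcp_rot: [[-0.996, 0.091, 0.003], [0.091, 0.996, -0.001], [-0.003, -0.001, -1.0]]
contact_force: [-1.4, -5.1, 6.7]
gripper_width: 0.131
finger_force: 32.7
```

{"api": "servo_tool", "payload": {"plan": [{"dp": [0,-0.8,0],"angular": [0,0,0],"hand": -1},{"dp": [0,-1.5,0],"angular": [0,0,0],"hand": -1},{"dp": [0,-1.5,0],"angular": [0,0,0],"hand": -1},{"dp": [0,-1.5,0],"angular": [0,0,0],"hand": -1},{"dp": [0,-1.5,0],"angular": [0,0,0],"hand": -1},{"dp": [0,-1.5,0],"angular": [0,0,0],"hand": -1},{"dp": [0,-1.5,0],"angular": [0,0,0],"hand": -1},{"dp": [0,-1.5,0],"angular": [0,0,0],"hand": -1},{"dp": [0,-1.5,0],"angular": [0,0,0],"hand": -1},{"dp": [0,-1.5,0],"angular": [0,0,0],"hand": -1},{"dp": [0,-1,0],"angular": [0,0,0],"hand": -1},{"dp": [0,-0.6,0],"angular": [0,0,0],"hand": -1},{"dp": [0,0,0],"angular": [0,0,0],"hand": -1},{"dp": [0,0,0],"angular": [0,0,0],"hand": -1},{"dp": [0,0,0],"angular": [0,0,0],"hand": -1}]}}

```text
t: 36.3
tcp_pos: [0.5542, 0.1305, 0.0999]
tcp_rot: [[-0.996, 0.091, 0.002], [0.091, 0.996, -0.001], [-0.002, -0.001, -1.0]]
contact_force: [-2.4, -1.6, 8.6]
gripper_width: 0.132
finger_force: 33.2
```

Push a little further until the end stop resists.

{"api": "servo_tool", "payload": {"plan": [{"dp": [0,-0.3,0],"angular": [0,0,0],"hand": -1},{"dp": [0,-0.3,0],"angular": [0,0,0],"hand": -1},{"dp": [0,0,0],"angular": [0,0,0],"hand": -1},{"dp": [0,0,0],"angular": [0,0,0],"hand": -1},{"dp": [0,0,0],"angular": [0,0,0],"hand": -1}]}}

```text
t: 36.72
tcp_pos: [0.5542, 0.1299, 0.0999]
tcp_rot: [[-0.996, 0.092, 0.004], [0.092, 0.996, 0.009], [-0.003, 0.009, -1.0]]
contact_force: [-0.7, 12.3, 5.5]
gripper_width: 0.131
finger_force: 32.9
```

{"api": "servo_tool", "payload": {"plan": [{"dp": [0,0.3,0],"angular": [0,0,0],"hand": -1},{"dp": [0,0,0],"angular": [0,0,0],"hand": -1},{"dp": [0,0,0],"angular": [0,0,0],"hand": 0.2},{"dp": [0,0,0],"angular": [0,0,0],"hand": 0.2},{"dp": [0,0,0],"angular": [0,0,0],"hand": 0.2},{"dp": [0,0,0],"angular": [0,0,0],"hand": 0.2},{"dp": [0,0,-1],"angular": [0,0,0],"hand": 0.2},{"dp": [0,0,-3],"angular": [0,0,0],"hand": 0.2},{"dp": [0,0,-3],"angular": [0,0,0],"hand": 0.2},{"dp": [0,0,-3],"angular": [0,0,0],"hand": 0.2},{"dp": [0,0,0],"angular": [0,0,0],"hand": 0.2},{"dp": [0,3,0],"angular": [0,0,0],"hand": 0.2},{"dp": [0,3,0],"angular": [0,0,0],"hand": 0.2},{"dp": [0,3,0],"angular": [0,0,0],"hand": 0.2},{"dp": [0,3,0],"angular": [0,0,0],"hand": 0.2},{"dp": [0,3,0],"angular": [0,0,0],"hand": 0.2},{"dp": [0,0,0],"angular": [0,0,0],"hand": 0.2},{"dp": [0,0,0],"angular": [0,0,0],"hand": 0.2},{"dp": [0,0,0],"angular": [0,0,0],"hand": 0.2}]}}

```text
t: 38.3
tcp_pos: [0.5666, 0.2775, 0.1976]
tcp_rot: [[-0.996, 0.09, -0.001], [0.09, 0.996, -0.001], [0.0, -0.001, -1.0]]
contact_force: [0.3, -1.0, -0.4]
gripper_width: 0.601
finger_force: 0.0
```

```bash
python3 - <<'E'
from h import *
np.set_printoptions(precision=4,suppress=True)
go([.5,.3,.2]); f=env.grab_frame("top")
for xw in (.48,.64):
    ys=np.arange(.04,.30,.001); P=w2px(f,np.c_[ys*0+xw,ys,ys*0+.084]); v=f["pixels"].min(2)[P[:,1].round().astype(int),P[:,0].round().astype(int)]
    b=ys[v>215]; print(xw,"bright y",b.min(),b.max())
print(ring(f,"shaft",.012,.055,[.555,-.221]),ring(f,"narrow_collar",.07,.04,[.555,-.22]))
f=env.grab_frame("scene"); print(ring(f,"shaft",.012,.055,[.555,-.221]),ring(f,"narrow_collar",.07,.04,[.555,-.22]))
E
```

```text
t 38.3 tcp [0.5666 0.2775 0.1976] yawy 84.82 tilt [-0.0005 -0.0009] q [ 20.  15.  93.  -0.  72. -65.] w 0.601 f 0.0 F [ 0.3 -1.  -0.4] | dp(old axes) [ 6.83  1.64 -0.24] world cm [-6.66  2.25  0.24]
0.48 bright y 0.07300000000000004 0.20200000000000015
0.64 bright y 0.05900000000000002 0.18600000000000014
(0.85, array([ 0.5528, -0.2173,  0.0518])) (0.79, array([ 0.5536, -0.2179,  0.038 ]))
(0.64, array([ 0.5585, -0.2247,  0.0528])) (0.88, array([ 0.5573, -0.2235,  0.0394]))
```

```bash
python3 -c "
from station import env
print(env.close_job())"
```

```text
the job is handed in; nothing more can be done
None
```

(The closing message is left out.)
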